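# Find the slide box with the loose weight by shaking

### The job

A brass calibration weight has been shut by mistake in one of the three closed grey slide boxes that stand on end on the bench. Pick the boxes up and shake them sideways, along their width, to find the one that rattles; set every silent box you lifted back on end where it stood. Hold the rattling box out, upright and still, centred over the middle of the notebook that lies between the two microscopes (within 2 or 3 cm), its underside roughly 15 cm above the bench (anywhere from 10 to 20 cm will do), and finish while still holding it there; knock no box over, and leave the dish, the dropper bottle and the beaker alone.

Things in the scene. Friction and masses are not known exactly. Their poses are not given: they have to be found in the camera images.
- box_left_centre (a point): leftmost (largest y) of three alike closed grey slide boxes standing on end, lids fixed shut: 98 mm wide (stiff body 90), 34 mm thick, 115 mm tall. Point: its middle, 57.5 mm above the bench. As it stands, own y points up, own x lies level along the 98 mm width (+x, the hinged side, away from the robot), own z level across the thickness: grip it from above across these 34 mm.
- box_middle_centre (a point): the middle one of the boxes, same sizes, axes and point as box_left_centre. One box, any of the three, holds a loose 100 g brass weight, 22 mm across, 30 mm tall, standing on the inside floor; shaken or tipped sideways it slides up to about 60 mm along the width (friction about 0.3) and stays there once the box is level. In the two others nothing moves.
- box_right_centre (a point): the rightmost (smallest y) of the boxes, same sizes, axes and point as box_left_centre. The boxes without the weight inside weigh 175 to 350 g, each differently every time, so heft tells nothing.
- notebook_top (a point): spiral notebook lying flat and fixed behind the boxes, between two microscopes, its long side across: 151 x 210 x 12 mm (along world x, y, z). Point: the middle of its upper face, 12 mm above the bench. The microscopes' eyepieces overhang at 0.31 to 0.39 m height, the left one's from x = 0.50 on for y above -0.05, the right one's from x = 0.47 on for y below -0.43: keep the wrist clear.
- petri: round clear petri dish, 65 mm across, 14 mm high, flat on the bench to the right of the boxes. Bystander; its origin is the centre of its underside.
- drop_bottle: small amber dropper bottle with black cap, 29 mm across, 63 mm tall, standing to the left of the boxes. Bystander; its origin is the centre of its underside.
- beaker: empty glass beaker, 56 mm across, 71 mm tall, standing farther to the left of the boxes. Bystander; its origin is the centre of its underside.

How it is judged:
By the outcome, as a careful person would: the job done as asked, in the order asked, and still so for the second after the job is handed in, while the arm keeps its last pose, push and grip.
It also fails if it takes over 72 s, if anything falls off the work surface, if the arm or the gripper's body presses on something with over 40 N, if the wrist force passes 120 N, or if a joint passes its speed limit or range.

### The arm

A 7-joint arm with a two-finger parallel gripper is mounted at the origin on a cart in front of the work surface, level with it; the furniture and walls round the work are solid. World frame = base frame: x ahead of the robot, y to its left, z up, the work surface at z = 0. Lengths are in m, angles in rad, forces in N, time in s.
With the tool pointing down it reaches from about 0.4 to 0.85 m from the base axis. Payload 4.5 kg.
Tool frame: the origin (TCP) lies midway between the tips of the shut fingers; the grasp point (between the pads) lies 19 mm behind it; z points along the fingers, y is the line along which they close (so a half turn about z gives the same grasp; the last joint's range is limited). The gripper opens to 85 mm and grips with 20 to 120 N. Pads are 22 mm wide; open, the fingers measure 114 mm over their backs; the gripper's body (76 mm by 85 mm) begins 54 mm behind the grasp point. The pads swing forward as they close: fully open they stand 13 mm farther back than shut.
Start: joints at [1.347, 0.689, -0.195, 1.565, 0.157, 0.902, -0.215], TCP at [0.159, -0.604, 0.231] pointing down, gripper open.
Joint ranges: [-3.01, 3.01], [-0.46, 2.08], [-1.47, 1.51], [0.13, 2.56], [-1, 4.14], [0.04, 2.09], [-2.66, 2.66]. Speed limits (rad/s): [2.57, 2.57, 3.14, 3.14, 3.14, 3.14, 3.14].

### API

Orientations are given as a unit quaternion [x, y, z, w].
In Python, from plant import telemetry, eyes, job_done, boxes_of, landmark_of gives the robot as it stands. The module is installed in compiled form; this text tells all that it offers.
- The arm moves only by the tool servo_tool, never from a script. Its argument "deltas" is a list of rows, each an object of numbers: "wx", "wy", "wz": the turn, a rotation vector about the tool's x, y, z scaled (see below); "tx", "ty", "tz": the shift along the tool's x, y, z scaled (see below); "hand": the opening, from 0 (shut) to 1 (fully open). In form: [{"wx": .., "wy": .., "wz": .., "tx": .., "ty": .., "tz": .., "hand": ..}, ...]. A call has 1 to 5 rows; each row shifts and turns the commanded pose from where the row before left it, along the tool's axes as they then stand; what a row does not reach is not made up. The controller multiplies each number of a shift by 25 mm and each number of a turn by 0.1 rad. A row lasts 1/10 s, in which the tool goes at most 50 mm and 8.59 degrees, less where a joint would pass 70% of its speed; a pose out of reach is approached as far as the arm can. A call with a number of a shift or a turn outside -1 to 1 is refused whole. A call with a gripper value outside its range is refused whole. The fingers move at their own pace and stop on an object; "newtons" is the grip in N (left out, the last holds). Time passes only in rows, so rows that do not move let the fingers close. It gives the time, the measured TCP pose, the force, the opening and the grip force at its end, in the units of the state.
- telemetry.read_state(): the state, without advancing time (a new reading comes with each control period).
- eyes.read_camera(name): name is "scene" or "top"; returns a dict with "color" (480x640x3 uint8, red, green, blue), "fx", "fy", "cx", "cy" (pixels), "xyz" and "rotation" of the camera in the world. Camera axes: x right, y up, looking along -z (the intrinsics and any distortion apply to the point x, -y, -z); pixel columns grow to the right and rows downward; lengths in m; the calibration is good to about 2 mm. A picture is of the moment at which its call begins. There is no depth.
- job_done(): hands the job in; it is judged then, once.
Trained networks look in a picture, given as the dict that the camera call returned (one of the last four; its "shot" number tells which), for a name from the list of things; names that differ only in an ending like _2 or _b are one class to them, and where a whole thing is asked for, a point or a joint stands for the part that bears it (a point fixed in the world has none). Each returns a list of dicts, best first, with "score" (0 to 1); they miss things now and then, are a little off and sometimes report something else, mostly with a low value. They report only what shows in the picture. A call takes as long as a camera call.
- boxes_of(target, picture): "xy" ([column, row] in pixels, amid what is visible of it).
- landmark_of(target, picture): "xy" ([column, row] in pixels: a listed point, or the origin of a listed thing).
The state is a dict: "t": time; "qpos": joint angles; "qd": joint speeds; "joint_efforts": joint torques, N m; "position": TCP position; "ee_rot": TCP orientation; "force": force on the tool from outside, world axes, zero at the start; "torque": the same for the moment, N m; "finger_gap": opening from 0.0 (shut) to 1.0 (fully open); "grasp_force": force on a finger pad.
Only numpy, scipy, OpenCV 4.12 (cv2) and the standard library are available. Lean on these libraries where they do the work, as an engineer would, in place of code of your own. Each camera call takes 0.05 s, during which the arm holds its last target. There are 200 camera calls.

## Working session

There is one attempt and no reset: what is moved stays moved. The work goes in short steps, Python scripts to look and compute and a tool call to move; the robot and the scene stay as the last step left them, time stands still between calls to the robot, and variables do not carry over. Pictures are saved under pics/ and viewed, at most 10 in all, crops included, and the job is handed in when it is done.

Besides the shell and the picture viewer there is one more tool, called after "Emit:" as a command line: name --argument value ..., lists and objects as JSON in quotes. servo_tool: Moves the arm, as the interface text tells. Its arguments: {"type":"object","properties":{"deltas":{"type":"array","items":{"type":"object","properties":{"wx":{"type":"number","minimum":-1,"maximum":1},"wy":{"type":"number","minimum":-1,"maximum":1},"wz":{"type":"number","minimum":-1,"maximum":1},"tx":{"type":"number","minimum":-1,"maximum":1},"ty":{"type":"number","minimum":-1,"maximum":1},"tz":{"type":"number","minimum":-1,"maximum":1},"hand":{"type":"number"}}}},"newtons":{"type":"number"}},"required":["deltas"]}

```bash
mkdir -p pics
cat > h.py <<'E'
import numpy as np, cv2
from scipy.spatial.transform import Rotation as R
from plant import telemetry, eyes, job_done, boxes_of, landmark_of
def Rc(p):
    r=np.array(p["rotation"],float)
    return r if r.shape==(3,3) else R.from_quat(r).as_matrix()
def ray(p,uv):
    d=np.array([(uv[0]-p["cx"])/p["fx"],-(uv[1]-p["cy"])/p["fy"],-1.0])
    return np.array(p["xyz"]),Rc(p)@d
def at(p,uv,z):
    o,d=ray(p,uv); return o+d*(z-o[2])/d[2]
def proj(p,X):
    c=Rc(p).T@(np.array(X)-p["xyz"]); return [p["cx"]+p["fx"]*c[0]/-c[2],p["cy"]-p["fy"]*c[1]/-c[2]]
def save(p,n): cv2.imwrite(f"pics/{n}.png",p["color"][:,:,::-1])
E
python3 - <<'E'
from h import *
np.set_printoptions(precision=4,suppress=True)
s=telemetry.read_state(); print({k:np.round(s[k],3).tolist() for k in s})
H=dict(box_left_centre=.0575,box_middle_centre=.0575,box_right_centre=.0575,notebook_top=.012,petri=0,drop_bottle=0,beaker=0)
for c in("scene","top"):
    p=eyes.read_camera(c); save(p,c+"0"); print(c,{k:np.round(p[k],3).tolist() for k in p if k!="color" and k!="shot"} )
    for n,z in H.items():
        for d in landmark_of(n,p)[:2]: print(n,np.round(d["xy"],1),round(d["score"],2),at(p,d["xy"],z))
E
```

```text
{'t': 0.0, 'qpos': [1.347, 0.69, -0.195, 1.566, 0.157, 0.903, -0.215], 'qd': [-0.001, -0.001, 0.0, -0.002, -0.002, -0.001, 0.001], 'joint_efforts': [0.0, -53.961, -1.266, -15.854, 0.009, 0.01, -0.0], 'position': [0.159, -0.604, 0.23], 'ee_rot': [0.992, 0.129, -0.0, -0.001], 'force': [-0.507, 0.324, 0.157], 'torque': [-0.006, 0.013, 0.019], 'grasp_force': 0.0, 'finger_gap': 0.997}
scene {'fx': 446.397, 'fy': 446.397, 'cx': 321.698, 'cy': 241.365, 'xyz': [0.506, 0.478, 0.942], 'rotation': [-0.005, 0.331, 0.943, -0.038]}
box_left_centre [366.7 279.6] 0.86 [ 0.4298 -0.1206  0.0575]
box_middle_centre [361.9 240. ] 0.89 [ 0.4434 -0.2406  0.0575]
box_right_centre [366.2 207.4] 0.72 [ 0.4339 -0.3551  0.0575]
petri [357.4 171.8] 0.49 [ 0.4583 -0.5571  0.    ]
drop_bottle [354.8 354.2] 0.57 [0.4492 0.0444 0.    ]
beaker [353.4 410.1] 0.87 [0.4486 0.1684 0.    ]
top {'fx': 560.269, 'fy': 560.269, 'cx': 319.959, 'cy': 239.187, 'xyz': [0.331, -0.202, 1.27], 'rotation': [-0.067, 0.054, 0.714, -0.695]}
box_left_centre [292.8 289.4] 0.93 [ 0.4318 -0.1215  0.0575]
box_right_centre [402.9 284.4] 0.95 [ 0.4363 -0.3597  0.0575]
notebook_top [343.1 188.4] 0.72 [ 0.6659 -0.2388  0.012 ]
petri [481.6 273.7] 0.66 [ 0.4607 -0.5459  0.    ]
drop_bottle [223.7 285.1] 0.44 [0.4506 0.0395 0.    ]
beaker [169.2 288. ] 0.65 [0.4473 0.1641 0.    ]
```

View pics/top0.png

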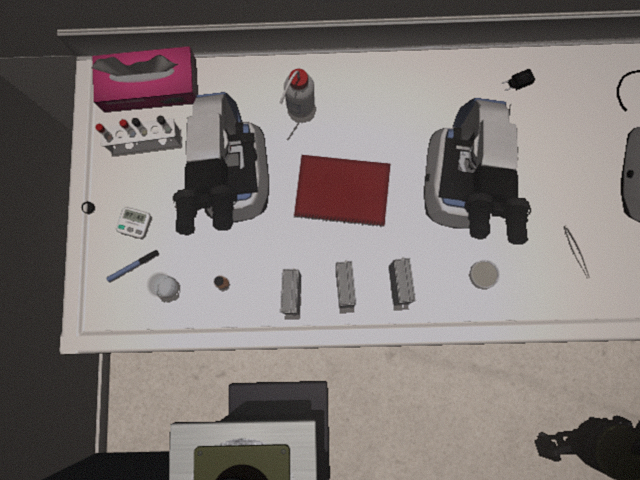

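View pics/scene0.png

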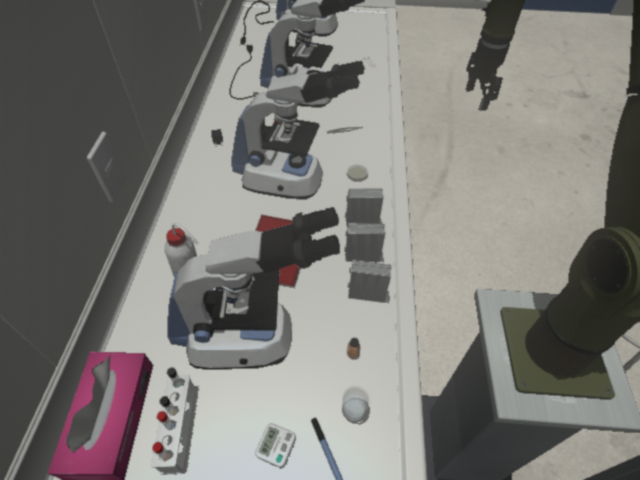

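The three boxes are near columns 291/345/402, row 285 in the top view, with the notebook at (343,190). The dish, bottle and beaker are where the networks report them. Next I fit the boxes' poses.

```bash
cat > fit.py <<'E'
from h import *
from scipy.optimize import minimize
def corners(x,y,a,z0=0,L=.098,T=.034,Hh=.115):
    c,s=np.cos(a),np.sin(a)
    return [(x+c*u-s*v,y+s*u+c*v,z0+w) for u in(-L/2,L/2) for v in(-T/2,T/2) for w in(0,Hh)]
def fit(p,mask,x,y,a=0.,S=4):
    m=cv2.resize(mask.astype(np.uint8),None,fx=S,fy=S,interpolation=cv2.INTER_NEAREST)
    u,v=np.mean([proj(p,X) for X in corners(x,y,a)],0); r=38
    def cost(q):
        im=np.zeros_like(m); P=np.array([proj(p,X) for X in corners(*q)])
        h=cv2.convexHull(np.round(((P+.5)*S-.5)*16).astype(np.int32))
        cv2.fillConvexPoly(im,h,1,shift=4)
        sl=np.s_[int((v-r)*S):int((v+r)*S),int((u-25)*S):int((u+25)*S)]
        return np.mean(im[sl]!=m[sl])
    q=minimize(cost,[x,y,a],method="Nelder-Mead",options=dict(initial_simplex=[[x,y,a],[x+.01,y,a],[x,y+.01,a],[x,y,a+.15]],xatol=1e-4,fatol=1e-6))
    return q.x,q.fun
E
python3 - <<'E'
from fit import *
p=eyes.read_camera("top")
g=cv2.cvtColor(p["color"],cv2.COLOR_RGB2GRAY); print(np.percentile(g[255:320,270:420],[1,5,10,20,30,50,80]))
mask=(g<165)
vis=p["color"].copy()
big=cv2.resize(vis[240:330,260:430],None,fx=4,fy=4,interpolation=cv2.INTER_CUBIC)
mb=cv2.cvtColor(cv2.resize(mask[240:330,260:430].astype(np.uint8)*255,None,fx=1,fy=1),cv2.COLOR_GRAY2RGB)
for x,y in((.432,-.1215),(.44,-.2406),(.435,-.358)):
    for a in(-.1,.1):
        q,f=fit(p,mask,x,y,a); print(np.round(q,4),f)
    P=np.array([proj(p,X) for X in corners(*q)])
    cv2.polylines(big,[cv2.convexHull(np.int32((P-[260,240]+.5)*4))],True,(255,0,0),1)
# notebook
hsv=cv2.cvtColor(p["color"],cv2.COLOR_RGB2HSV); m=((hsv[...,1]>120)&(g<120)).astype(np.uint8); m[:140]=0;m[240:]=0;m[:,:280]=0;m[:,400:]=0
c=max(cv2.findContours(m,0,2)[0],key=cv2.contourArea); (uv,wh,an)=cv2.minAreaRect(c); print("nb",uv,wh,an,at(p,uv,.012))
b2=cv2.resize(mask[240:330,260:430].astype(np.uint8)*255,None,fx=2,fy=2)
out=np.vstack([big,cv2.cvtColor(cv2.resize(b2,(680,180)),cv2.COLOR_GRAY2RGB)]); cv2.imwrite("pics/crop1.png",out[:,:,::-1])
E
```

```text
[ 52.  82. 101. 116. 142. 185. 187.]
[ 0.4212 -0.1183 -0.0405] 0.026332236842105262
[ 0.421  -0.1183 -0.0421] 0.026529605263157896
[ 0.4329 -0.2338  0.0663] 0.016348684210526317
[ 0.4329 -0.2339  0.0674] 0.01644736842105263
[ 0.4366 -0.3548  0.0782] 0.022664473684210526
[ 0.4366 -0.3548  0.0799] 0.02268092105263158
nb (342.04931640625, 189.53150939941406) (89.40080261230469, 60.7171745300293) 6.009006023406982 [ 0.66326994 -0.2363369   0.012     ]
```

View pics/crop1.png

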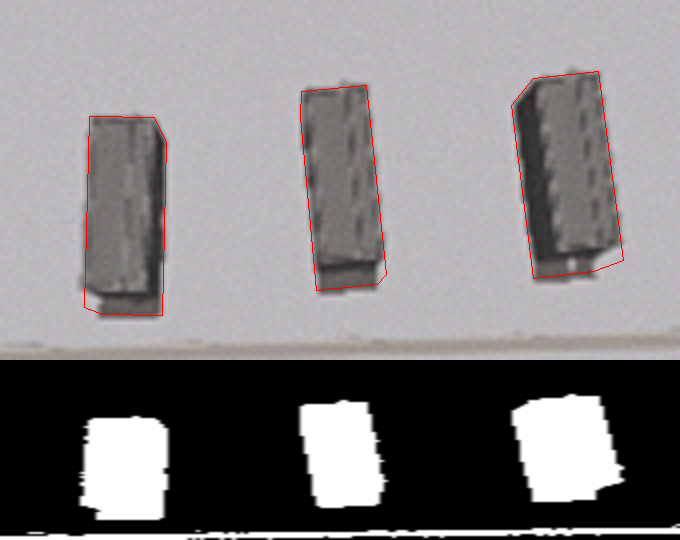

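The crop shows the three boxes at about crop columns 125, 340 and 565. The red fits match their outlines, apart from the latch at the near end. I start with the right box.

Emit:
servo_tool --deltas '[{"wz": 0.9, "hand": 1}, {"wz": 0.9, "hand": 1}]' --newtons 40

```text
validation failed for argument at $.de...
```

```bash
cat > go.py <<'E'
import sys
from h import *
def st():
    s=telemetry.read_state(); M=R.from_quat(s["ee_rot"]).as_matrix()
    return s,M
def delta(x,y,z,yaw):
    s,M=st(); d=M.T@(np.array([x,y,z])-s["position"])/.025
    tx=np.array([np.cos(yaw),np.sin(yaw),0]);T=np.array([tx,np.cross([0,0,-1],tx),[0,0,-1]]).T
    w=R.from_matrix(M.T@T).as_rotvec()/.1
    print("t",round(s["t"],2),"pos",np.round(s["position"],4),"yaw",round(np.arctan2(M[1,0],M[0,0]),4),"gap",round(s["finger_gap"],3),"F",np.round(s["force"],2),"Tq",np.round(s["torque"],3),"grip",round(s["grasp_force"],1))
    print("T units",np.round(d,2),"W units",np.round(w,2))
if __name__=="__main__": delta(*map(float,sys.argv[1:]))
E
python3 go.py .436 -.357 .2 .078
```

```text
t 0.85 pos [ 0.1594 -0.6044  0.2314] yaw 0.2578 gap 0.998 F [ 0.03  0.64 -0.7 ] Tq [-0.019  0.036 -0.012] grip 0.0
T units [13.22 -6.75  1.25] W units [ 0.  -0.   1.8]
```

Emit:
servo_tool --deltas '[{"wx": 0, "wy": 0, "wz": 0.9, "tx": 0, "ty": 0, "tz": 0, "hand": 1}, {"wx": 0, "wy": 0, "wz": 0.9, "tx": 0, "ty": 0, "tz": 0, "hand": 1}]' --newtons 40

```text
t: 1.05
position: [0.1593, -0.6044, 0.2313]
ee_rot: [0.999, 0.037, 0.0, 0.0]
force: [0.2, -0.0, 0.0]
finger_gap: 1.001
grasp_force: 0.0
```

```bash
python3 go.py .436 -.357 .2 .078
```

```text
t 1.05 pos [ 0.1593 -0.6044  0.2313] yaw 0.074 gap 1.001 F [ 0.16 -0.01  0.05] Tq [0.006 0.033 0.005] grip 0.0
T units [11.77 -9.05  1.26] W units [ 0.   -0.   -0.04]
```

Emit:
servo_tool --deltas '[{"wx": 0, "wy": 0, "wz": 0, "tx": 0.9, "ty": -0.9, "tz": 0, "hand": 1}, {"wx": 0, "wy": 0, "wz": 0, "tx": 0.9, "ty": -0.9, "tz": 0, "hand": 1}, {"wx": 0, "wy": 0, "wz": 0, "tx": 0.9, "ty": -0.9, "tz": 0, "hand": 1}, {"wx": 0, "wy": 0, "wz": 0, "tx": 0.9, "ty": -0.9, "tz": 0, "hand": 1}, {"wx": 0, "wy": 0, "wz": 0, "tx": 0.9, "ty": -0.9, "tz": 0, "hand": 1}]'

```text
t: 1.55
position: [0.2636, -0.4825, 0.2314]
ee_rot: [0.999, 0.039, 0.0, 0.0]
force: [0.1, 0.7, 0.9]
finger_gap: 0.998
grasp_force: 0.0
```

Emit:
servo_tool --deltas '[{"wx": 0, "wy": 0, "wz": 0, "tx": 0.9, "ty": -0.9, "tz": 0, "hand": 1}, {"wx": 0, "wy": 0, "wz": 0, "tx": 0.9, "ty": -0.9, "tz": 0, "hand": 1}, {"wx": 0, "wy": 0, "wz": 0, "tx": 0.9, "ty": -0.9, "tz": 0.2, "hand": 1}, {"wx": 0, "wy": 0, "wz": 0, "tx": 1, "ty": -0.9, "tz": 0.3, "hand": 1}, {"wx": 0, "wy": 0, "wz": 0, "tx": 1, "ty": -0.9, "tz": 0.3, "hand": 1}]'

```text
t: 2.05
position: [0.3722, -0.3614, 0.2114]
ee_rot: [0.999, 0.039, 0.0, 0.0]
force: [0.3, -0.5, 0.1]
finger_gap: 0.999
grasp_force: 0.0
```

Emit:
servo_tool --deltas '[{"wx": 0, "wy": 0, "wz": 0, "tx": 1, "ty": 0, "tz": 0.4, "hand": 1}, {"wx": 0, "wy": 0, "wz": 0, "tx": 1, "ty": 0, "tz": 0, "hand": 1}, {"wx": 0, "wy": 0, "wz": 0, "tx": 0.6, "ty": 0, "tz": 0, "hand": 1}, {"wx": 0, "wy": 0, "wz": 0, "tx": 0, "ty": 0, "tz": 0, "hand": 1}]'

```text
t: 2.45
position: [0.4389, -0.3561, 0.2013]
ee_rot: [0.999, 0.041, 0.001, 0.0]
force: [-0.8, -0.1, -0.0]
finger_gap: 1.001
grasp_force: 0.0
```

```bash
python3 go.py .436 -.357 .066 .078
python3 - <<'E'
from h import *
p=eyes.read_camera("top"); save(p,"top1")
E
```

```text
t 2.45 pos [ 0.4389 -0.3561  0.2013] yaw 0.0813 gap 1.001 F [-0.8  -0.1  -0.04] Tq [ 0.016 -0.053  0.011] grip 0.0
T units [-0.13  0.02  5.41] W units [ 0.   -0.03  0.03]
```

View pics/top1.png

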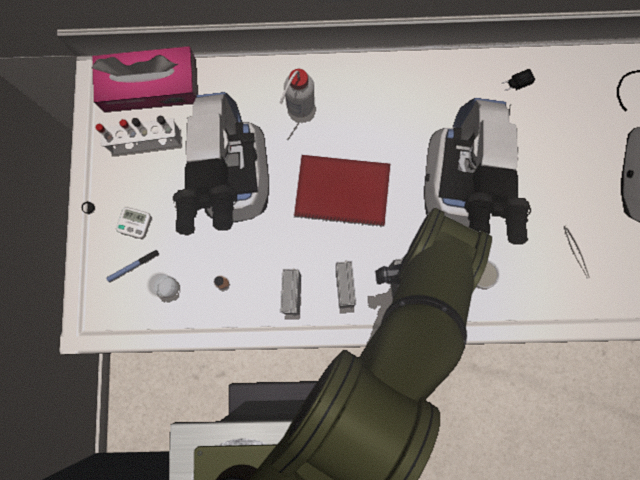

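The arm covers the right box in the top view, and its wrist shows near the right microscope's eyepieces at about (470,225). I'll check the clearance from the scene camera.

Run:
```python
from h import *
p=eyes.read_camera("scene"); c=p["color"][0:300,200:500]; cv2.imwrite("pics/sc1.png",cv2.resize(c,None,fx=2,fy=2)[:,:,::-1])
```

```text
(no output)
```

View pics/sc1.png

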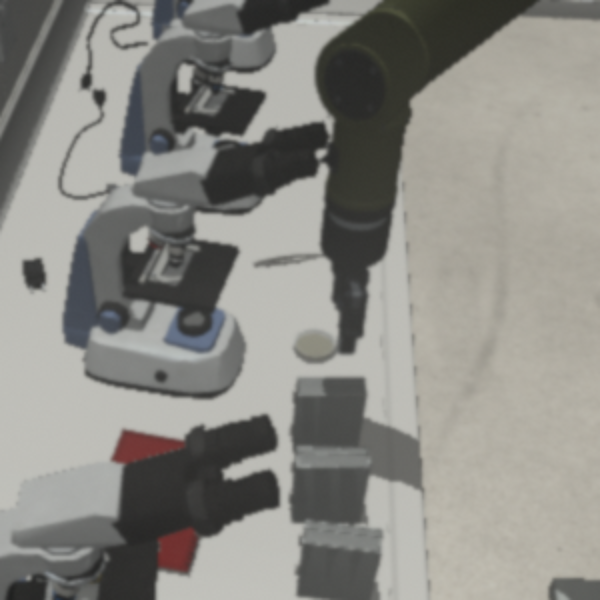

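The picture shows the gripper over the right box, at crop (350,340). The wrist is about 2 cm to the side of the eyepieces, so it is clear. I descend, watching the force.

Emit:
servo_tool --deltas '[{"wx": 0, "wy": 0, "wz": 0, "tx": -0.1, "ty": 0, "tz": 0.8, "hand": 1}, {"wx": 0, "wy": 0, "wz": 0, "tx": 0, "ty": 0, "tz": 0.8, "hand": 1}, {"wx": 0, "wy": 0, "wz": 0, "tx": 0, "ty": 0, "tz": 0.8, "hand": 1}, {"wx": 0, "wy": 0, "wz": 0, "tx": 0, "ty": 0, "tz": 0.6, "hand": 1}]'

```text
t: 2.95
position: [0.4312, -0.3578, 0.1254]
ee_rot: [0.999, 0.038, -0.001, -0.0]
force: [-0.1, 0.5, -1.1]
finger_gap: 1.004
grasp_force: 0.0
```

Emit:
servo_tool --deltas '[{"wx": 0, "wy": 0, "wz": 0, "tx": 0, "ty": 0, "tz": 0.8, "hand": 1}, {"wx": 0, "wy": 0, "wz": 0, "tx": 0, "ty": 0, "tz": 0.8, "hand": 1}, {"wx": 0, "wy": 0, "wz": 0, "tx": 0, "ty": 0, "tz": 0.7, "hand": 1}, {"wx": 0, "wy": 0, "wz": 0, "tx": 0, "ty": 0, "tz": 0, "hand": 1}]'

```text
t: 3.35
position: [0.4306, -0.357, 0.0672]
ee_rot: [0.999, 0.038, -0.002, -0.001]
force: [0.0, 0.2, 0.3]
finger_gap: 1.003
grasp_force: 0.0
```

```bash
python3 go.py .436 -.357 .066 .078
```

```text
t 3.35 pos [ 0.4306 -0.357   0.0672] yaw 0.0762 gap 1.003 F [0.03 0.17 0.28] Tq [0.034 0.07  0.005] grip 0.0
T units [0.22 0.02 0.05] W units [-0.03  0.04 -0.02]
```

Emit:
servo_tool --deltas '[{"wx": 0, "wy": 0, "wz": 0, "tx": 0.2, "ty": 0, "tz": 0, "hand": 0}, {"wx": 0, "wy": 0, "wz": 0, "tx": 0, "ty": 0, "tz": 0, "hand": 0}, {"wx": 0, "wy": 0, "wz": 0, "tx": 0, "ty": 0, "tz": 0, "hand": 0}, {"wx": 0, "wy": 0, "wz": 0, "tx": 0, "ty": 0, "tz": 0, "hand": 0}, {"wx": 0, "wy": 0, "wz": 0, "tx": 0, "ty": 0, "tz": 0, "hand": 0}]' --newtons 40

```text
t: 3.85
position: [0.4387, -0.357, 0.0696]
ee_rot: [0.999, 0.039, 0.0, 0.0]
force: [-0.6, 1.7, 4.3]
finger_gap: 0.389
grasp_force: 46.9
```

Emit:
servo_tool --deltas '[{"wx": 0, "wy": 0, "wz": 0, "tx": 0, "ty": 0, "tz": 0, "hand": 0}, {"wx": 0, "wy": 0, "wz": 0, "tx": 0, "ty": 0, "tz": 0, "hand": 0}]'

```text
t: 4.05
position: [0.4387, -0.357, 0.0696]
ee_rot: [0.999, 0.039, 0.0, 0.0]
force: [-0.6, 0.4, 5.7]
finger_gap: 0.388
grasp_force: 47.0
```

```bash
python3 go.py .42 -.357 .166 .078
```

```text
t 4.05 pos [ 0.4387 -0.357   0.0696] yaw 0.0779 gap 0.388 F [-0.61  0.41  5.7 ] Tq [ 0.266  0.075 -0.007] grip 47.0
T units [-0.74 -0.05 -3.86] W units [ 0.01 -0.01 -0.  ]
```

Emit:
servo_tool --deltas '[{"wx": 0, "wy": 0, "wz": 0, "tx": 0, "ty": 0, "tz": -0.4, "hand": 0}, {"wx": 0, "wy": 0, "wz": 0, "tx": 0, "ty": 0, "tz": -0.8, "hand": 0}, {"wx": 0, "wy": 0, "wz": 0, "tx": 0, "ty": 0, "tz": -1, "hand": 0}, {"wx": 0, "wy": 0, "wz": 0, "tx": 0, "ty": 0, "tz": -1, "hand": 0}, {"wx": 0, "wy": 0, "wz": 0, "tx": 0, "ty": 0, "tz": -1, "hand": 0}]'

```text
t: 4.55
position: [0.4378, -0.3568, 0.1748]
ee_rot: [0.999, 0.039, -0.001, -0.0]
force: [-0.2, -0.1, -3.0]
finger_gap: 0.389
grasp_force: 46.1
```

Emit:
servo_tool --deltas '[{"wx": 0, "wy": 0, "wz": 0, "tx": 0, "ty": 0, "tz": -1, "hand": 0}, {"wx": 0, "wy": 0, "wz": 0, "tx": 0, "ty": 0, "tz": -1, "hand": 0}, {"wx": 0, "wy": 0, "wz": 0, "tx": -0.2, "ty": -0.8, "tz": -0.5, "hand": 0}, {"wx": 0, "wy": 0, "wz": 0, "tx": -0.2, "ty": -1, "tz": 0, "hand": 0}, {"wx": 0, "wy": 0, "wz": 0, "tx": -0.2, "ty": -1, "tz": 0, "hand": 0}]'

```text
t: 5.05
position: [0.4173, -0.2877, 0.2369]
ee_rot: [0.999, 0.038, 0.0, 0.0]
force: [0.8, -0.3, -3.7]
finger_gap: 0.389
grasp_force: 46.1
```

Emit:
servo_tool --deltas '[{"wx": 0, "wy": 0, "wz": 0, "tx": -0.2, "ty": -1, "tz": 0, "hand": 0}, {"wx": 0, "wy": 0, "wz": 0, "tx": 0, "ty": -0.8, "tz": 0, "hand": 0}, {"wx": 0, "wy": 0, "wz": 0, "tx": 0, "ty": 0, "tz": 0, "hand": 0}]'

```text
t: 5.35
position: [0.4086, -0.2403, 0.2364]
ee_rot: [0.999, 0.041, -0.001, -0.001]
force: [-0.4, -0.0, -3.3]
finger_gap: 0.39
grasp_force: 46.2
```

```bash
python3 go.py .436 -.357 .07 .078
```

```text
t 5.35 pos [ 0.4086 -0.2403  0.2364] yaw 0.0821 gap 0.39 F [-0.44 -0.05 -3.32] Tq [ 0.036 -0.045  0.04 ] grip 46.2
T units [0.72 4.76 6.64] W units [-0.03  0.02  0.04]
```

Emit:
servo_tool --deltas '[{"wx": 0, "wy": 0, "wz": 0, "tx": 1, "ty": 0, "tz": 0, "hand": 0}, {"wx": 0, "wy": 0, "wz": 0, "tx": -1, "ty": 0, "tz": 0, "hand": 0}, {"wx": 0, "wy": 0, "wz": 0, "tx": -1, "ty": 0, "tz": 0, "hand": 0}, {"wx": 0, "wy": 0, "wz": 0, "tx": 1, "ty": 0, "tz": 0, "hand": 0}, {"wx": 0, "wy": 0, "wz": 0, "tx": 1, "ty": 0, "tz": 0, "hand": 0}]'

```text
t: 5.85
position: [0.4329, -0.2432, 0.2364]
ee_rot: [0.999, 0.037, -0.001, 0.0]
force: [1.1, -0.6, -3.5]
finger_gap: 0.388
grasp_force: 46.2
```

Emit:
servo_tool --deltas '[{"wx": 0, "wy": 0, "wz": 0, "tx": -1, "ty": 0, "tz": 0, "hand": 0}, {"wx": 0, "wy": 0, "wz": 0, "tx": -1, "ty": 0, "tz": 0, "hand": 0}, {"wx": 0, "wy": 0, "wz": 0, "tx": 1, "ty": 0, "tz": 0, "hand": 0}, {"wx": 0, "wy": 0, "wz": 0, "tx": 0, "ty": 0, "tz": 0, "hand": 0}]'

```text
t: 6.25
position: [0.4121, -0.2444, 0.2367]
ee_rot: [0.999, 0.039, 0.002, 0.001]
force: [0.6, 0.1, -2.5]
finger_gap: 0.387
grasp_force: 46.1
```

Emit:
servo_tool --deltas '[{"wx": 0, "wy": 0.9, "wz": 0, "tx": 0, "ty": 0, "tz": 0, "hand": 0}, {"wx": 0, "wy": 0.9, "wz": 0, "tx": 0, "ty": 0, "tz": 0, "hand": 0}, {"wx": 0, "wy": 0.9, "wz": 0, "tx": 0, "ty": 0, "tz": 0, "hand": 0}, {"wx": 0, "wy": 0.9, "wz": 0, "tx": 0, "ty": 0, "tz": 0, "hand": 0}, {"wx": 0, "wy": 0.9, "wz": 0, "tx": 0, "ty": 0, "tz": 0, "hand": 0}]'

```text
t: 6.75
position: [0.4092, -0.2446, 0.2369]
ee_rot: [0.974, 0.038, 0.224, -0.008]
force: [-0.3, -0.3, -4.0]
finger_gap: 0.39
grasp_force: 46.2
```

Emit:
servo_tool --deltas '[{"wx": 0, "wy": 0, "wz": 0, "tx": 0, "ty": 0, "tz": 0, "hand": 0}, {"wx": 0, "wy": 0, "wz": 0, "tx": 0, "ty": 0, "tz": 0, "hand": 0}, {"wx": 0, "wy": 0, "wz": 0, "tx": 0, "ty": 0, "tz": 0, "hand": 0}]'

```text
t: 7.05
position: [0.4112, -0.2442, 0.2369]
ee_rot: [0.974, 0.039, 0.223, -0.008]
force: [0.3, 0.1, -3.8]
finger_gap: 0.388
grasp_force: 46.2
```

Emit:
servo_tool --deltas '[{"wx": 0, "wy": -0.9, "wz": 0, "tx": 0, "ty": 0, "tz": 0, "hand": 0}, {"wx": 0, "wy": -0.9, "wz": 0, "tx": 0, "ty": 0, "tz": 0, "hand": 0}, {"wx": 0, "wy": -0.9, "wz": 0, "tx": 0, "ty": 0, "tz": 0, "hand": 0}, {"wx": 0, "wy": -0.9, "wz": 0, "tx": 0, "ty": 0, "tz": 0, "hand": 0}, {"wx": 0, "wy": -0.9, "wz": 0, "tx": 0, "ty": 0, "tz": 0, "hand": 0}]'

```text
t: 7.55
position: [0.4124, -0.2429, 0.2379]
ee_rot: [0.999, 0.041, -0.001, 0.002]
force: [-0.2, 0.4, -3.7]
finger_gap: 0.393
grasp_force: 46.1
```

```bash
cat > meas.py <<'E'
from h import *
T=[];F=[];M0=[]
for i in range(14):
    eyes.read_camera("top"); s=telemetry.read_state()
    if i<2: continue
    M=R.from_quat(s["ee_rot"]).as_matrix()
    T.append(M.T@s["torque"]); F.append(s["force"]); M0.append(M[2,0])
print("t",s["t"],"pos",np.round(s["position"],4),"tool-frame Tq",np.round(np.mean(T,0),4),"std",np.round(np.std(T,0),3),"F",np.round(np.mean(F,0),2),"tilt",np.round(np.mean(M0),4))
E
python3 meas.py
```

```text
t 8.25 pos [ 0.4093 -0.2441  0.2364] tool-frame Tq [ 0.0164 -0.0029  0.001 ] std [0.039 0.033 0.021] F [ 0.03  0.23 -3.24] tilt 0.0007
```

Emit:
servo_tool --deltas '[{"wx": 0, "wy": -0.9, "wz": 0, "tx": 0, "ty": 0, "tz": 0, "hand": 0}, {"wx": 0, "wy": -0.9, "wz": 0, "tx": 0, "ty": 0, "tz": 0, "hand": 0}, {"wx": 0, "wy": -0.9, "wz": 0, "tx": 0, "ty": 0, "tz": 0, "hand": 0}, {"wx": 0, "wy": -0.9, "wz": 0, "tx": 0, "ty": 0, "tz": 0, "hand": 0}, {"wx": 0, "wy": -0.9, "wz": 0, "tx": 0, "ty": 0, "tz": 0, "hand": 0}]'

```text
t: 8.75
position: [0.4104, -0.2439, 0.2364]
ee_rot: [0.974, 0.038, -0.224, 0.009]
force: [0.2, 0.5, -3.3]
finger_gap: 0.385
grasp_force: 46.2
```

Emit:
servo_tool --deltas '[{"wx": 0, "wy": 0, "wz": 0, "tx": 0, "ty": 0, "tz": 0, "hand": 0}, {"wx": 0, "wy": 0, "wz": 0, "tx": 0, "ty": 0, "tz": 0, "hand": 0}, {"wx": 0, "wy": 0, "wz": 0, "tx": 0, "ty": 0, "tz": 0, "hand": 0}]'

```text
t: 9.05
position: [0.4089, -0.2443, 0.2366]
ee_rot: [0.974, 0.037, -0.222, 0.009]
force: [-0.0, 0.3, -2.5]
finger_gap: 0.387
grasp_force: 46.2
```

Emit:
servo_tool --deltas '[{"wx": 0, "wy": 0.9, "wz": 0, "tx": 0, "ty": 0, "tz": 0, "hand": 0}, {"wx": 0, "wy": 0.9, "wz": 0, "tx": 0, "ty": 0, "tz": 0, "hand": 0}, {"wx": 0, "wy": 0.9, "wz": 0, "tx": 0, "ty": 0, "tz": 0, "hand": 0}, {"wx": 0, "wy": 0.9, "wz": 0, "tx": 0, "ty": 0, "tz": 0, "hand": 0}, {"wx": 0, "wy": 0.9, "wz": 0, "tx": 0, "ty": 0, "tz": 0, "hand": 0}]'

```text
t: 9.55
position: [0.4083, -0.2444, 0.2375]
ee_rot: [0.999, 0.038, 0.002, 0.001]
force: [-1.1, 0.9, -3.6]
finger_gap: 0.384
grasp_force: 46.2
```

```bash
python3 meas.py; python3 go.py .4387 -.357 .0696 .078
```

```text
t 10.25 pos [ 0.4098 -0.2437  0.2361] tool-frame Tq [ 0.0119 -0.0217 -0.0012] std [0.035 0.028 0.03 ] F [ 0.08  0.18 -3.18] tilt -0.0004
t 10.25 pos [ 0.4098 -0.2437  0.2361] yaw 0.0783 gap 0.39 F [-0.2   0.62 -3.38] Tq [-0.014  0.067 -0.003] grip 46.1
T units [0.8  4.61 6.66] W units [-0.  0.  0.]
```

Emit:
servo_tool --deltas '[{"wx": 0, "wy": 0, "wz": 0, "tx": 0.2, "ty": 1, "tz": 0, "hand": 0}, {"wx": 0, "wy": 0, "wz": 0, "tx": 0.2, "ty": 1, "tz": 0, "hand": 0}, {"wx": 0, "wy": 0, "wz": 0, "tx": 0.2, "ty": 1, "tz": 0, "hand": 0}, {"wx": 0, "wy": 0, "wz": 0, "tx": 0.2, "ty": 1, "tz": 0, "hand": 0}, {"wx": 0, "wy": 0, "wz": 0, "tx": 0, "ty": 0.6, "tz": 0.4, "hand": 0}]'

```text
t: 10.75
position: [0.4399, -0.3598, 0.2269]
ee_rot: [0.999, 0.038, 0.002, 0.002]
force: [-0.2, -0.0, -3.0]
finger_gap: 0.389
grasp_force: 46.2
```

Emit:
servo_tool --deltas '[{"wx": 0, "wy": 0, "wz": 0, "tx": 0, "ty": 0, "tz": 1, "hand": 0}, {"wx": 0, "wy": 0, "wz": 0, "tx": 0, "ty": 0, "tz": 1, "hand": 0}, {"wx": 0, "wy": 0, "wz": 0, "tx": 0, "ty": 0, "tz": 1, "hand": 0}, {"wx": 0, "wy": 0, "wz": 0, "tx": 0, "ty": 0, "tz": 1, "hand": 0}, {"wx": 0, "wy": 0, "wz": 0, "tx": 0, "ty": 0, "tz": 1, "hand": 0}]'

```text
t: 11.25
position: [0.4379, -0.3561, 0.0996]
ee_rot: [0.999, 0.039, -0.0, -0.001]
force: [-0.5, -0.6, -2.9]
finger_gap: 0.391
grasp_force: 46.1
```

Emit:
servo_tool --deltas '[{"wx": 0, "wy": 0, "wz": 0, "tx": 0, "ty": 0, "tz": 0.6, "hand": 0}, {"wx": 0, "wy": 0, "wz": 0, "tx": 0, "ty": 0, "tz": 0.2, "hand": 0}, {"wx": 0, "wy": 0, "wz": 0, "tx": 0, "ty": 0, "tz": 0, "hand": 0}]'

```text
t: 11.55
position: [0.4379, -0.3562, 0.0804]
ee_rot: [0.999, 0.039, -0.001, -0.001]
force: [0.2, 0.8, -3.6]
finger_gap: 0.385
grasp_force: 46.0
```

```bash
python3 go.py .4387 -.357 .0696 .078
```

```text
t 11.55 pos [ 0.4379 -0.3562  0.0804] yaw 0.0781 gap 0.385 F [ 0.18  0.82 -3.57] Tq [ 0.047  0.051 -0.024] grip 46.0
T units [0.03 0.03 0.43] W units [-0.01  0.02  0.  ]
```

Emit:
servo_tool --deltas '[{"wx": 0, "wy": 0, "wz": 0, "tx": 0, "ty": 0, "tz": 0.2, "hand": 0}, {"wx": 0, "wy": 0, "wz": 0, "tx": 0, "ty": 0, "tz": 0.15, "hand": 0}, {"wx": 0, "wy": 0, "wz": 0, "tx": 0, "ty": 0, "tz": 0.05, "hand": 0}, {"wx": 0, "wy": 0, "wz": 0, "tx": 0, "ty": 0, "tz": 0, "hand": 0}]'

```text
t: 11.95
position: [0.4385, -0.357, 0.0714]
ee_rot: [0.999, 0.039, 0.0, 0.0]
force: [-0.5, -0.5, -2.7]
finger_gap: 0.388
grasp_force: 46.1
```

Emit:
servo_tool --deltas '[{"wx": 0, "wy": 0, "wz": 0, "tx": 0, "ty": 0, "tz": 0.08, "hand": 0}, {"wx": 0, "wy": 0, "wz": 0, "tx": 0, "ty": 0, "tz": 0, "hand": 0}]'

```text
t: 12.15
position: [0.4389, -0.3572, 0.0698]
ee_rot: [0.999, 0.039, 0.0, 0.0]
force: [-0.4, 0.9, -0.8]
finger_gap: 0.387
grasp_force: 46.6
```

Emit:
servo_tool --deltas '[{"wx": 0, "wy": 0, "wz": 0, "tx": 0, "ty": 0, "tz": 0.02, "hand": 0}, {"wx": 0, "wy": 0, "wz": 0, "tx": 0, "ty": 0, "tz": 0, "hand": 1}, {"wx": 0, "wy": 0, "wz": 0, "tx": 0, "ty": 0, "tz": 0, "hand": 1}, {"wx": 0, "wy": 0, "wz": 0, "tx": 0, "ty": 0, "tz": 0, "hand": 1}, {"wx": 0, "wy": 0, "wz": 0, "tx": 0, "ty": 0, "tz": 0, "hand": 1}]'

```text
t: 12.65
position: [0.4385, -0.3569, 0.0688]
ee_rot: [0.999, 0.039, 0.0, 0.0]
force: [0.8, 0.3, 0.2]
finger_gap: 0.999
grasp_force: 0.0
```

Emit:
servo_tool --deltas '[{"wx": 0, "wy": 0, "wz": 0, "tx": 0, "ty": 0, "tz": -0.5, "hand": 1}, {"wx": 0, "wy": 0, "wz": 0, "tx": 0, "ty": 0, "tz": -1, "hand": 1}, {"wx": 0, "wy": 0, "wz": 0, "tx": 0, "ty": 0, "tz": -1, "hand": 1}, {"wx": 0, "wy": 0, "wz": 0, "tx": 0, "ty": 0, "tz": -1, "hand": 1}, {"wx": 0, "wy": 0, "wz": 0, "tx": 0, "ty": -0.5, "tz": -1, "hand": 1}]'

```text
t: 13.15
position: [0.4373, -0.3463, 0.1833]
ee_rot: [0.999, 0.038, 0.001, 0.001]
force: [-0.2, 1.0, 0.2]
finger_gap: 0.998
grasp_force: 0.0
```

Emit:
servo_tool --deltas '[{"wx": 0, "wy": 0, "wz": 0.1, "tx": 0, "ty": -1, "tz": 0, "hand": 1}, {"wx": 0, "wy": 0, "wz": 0, "tx": 0, "ty": -1, "tz": 0, "hand": 1}, {"wx": 0, "wy": 0, "wz": 0, "tx": 0, "ty": -1, "tz": 0, "hand": 1}, {"wx": 0, "wy": 0, "wz": 0, "tx": 0, "ty": -1, "tz": 0, "hand": 1}, {"wx": 0, "wy": 0, "wz": 0, "tx": 0, "ty": 0, "tz": 0, "hand": 1}]'

```text
t: 13.65
position: [0.4304, -0.2407, 0.182]
ee_rot: [0.999, 0.037, -0.0, -0.001]
force: [0.7, -0.6, -0.1]
finger_gap: 1.001
grasp_force: 0.0
```

```bash
python3 go.py .436 -.236 .068 .067;  sed -i 's/M0=\[\]/M0=[];E=[]/; s/M0.append/E.append(s["joint_efforts"]); M0.append/' meas.py; echo 'print("eff",np.round(np.mean(E,0),3),np.round(np.std(E,0),3))'>>meas.py
python3 - <<'E'
from h import *
p=eyes.read_camera("scene"); np.set_printoptions(precision=4,suppress=True)
for n in("box_left_centre","box_middle_centre","box_right_centre"):
    for d in landmark_of(n,p)[:1]: print(n,d["score"],at(p,d["xy"],.0575))
E
```

```text
t 13.65 pos [ 0.4304 -0.2407  0.182 ] yaw 0.0731 gap 1.001 F [ 0.66 -0.61 -0.11] Tq [-0.01  -0.025  0.012] grip 0.0
T units [ 0.24 -0.16  4.56] W units [-0.03  0.    0.06]
box_left_centre 0.58 [ 0.4305 -0.1194  0.0575]
box_middle_centre 0.84 [ 0.4357 -0.2332  0.0575]
box_right_centre 0.63 [ 0.4344 -0.3654  0.0575]
```

Emit:
servo_tool --deltas '[{"wx": 0, "wy": 0, "wz": 0, "tx": 0.2, "ty": -0.2, "tz": 0.8, "hand": 1}, {"wx": 0, "wy": 0, "wz": 0, "tx": 0, "ty": 0, "tz": 0.8, "hand": 1}, {"wx": 0, "wy": 0, "wz": 0, "tx": 0, "ty": 0, "tz": 0.8, "hand": 1}, {"wx": 0, "wy": 0, "wz": 0, "tx": 0, "ty": 0, "tz": 0.8, "hand": 1}, {"wx": 0, "wy": 0, "wz": 0, "tx": 0, "ty": 0, "tz": 0.7, "hand": 1}]'

```text
t: 14.35
position: [0.4351, -0.2408, 0.0829]
ee_rot: [0.999, 0.033, 0.0, 0.0]
force: [1.0, -0.0, -0.7]
finger_gap: 0.999
grasp_force: 0.0
```

Emit:
servo_tool --deltas '[{"wx": 0, "wy": 0, "wz": 0, "tx": 0, "ty": 0, "tz": 0.6, "hand": 1}, {"wx": 0, "wy": 0, "wz": 0, "tx": 0, "ty": 0, "tz": 0, "hand": 1}, {"wx": 0, "wy": 0, "wz": 0, "tx": 0, "ty": 0, "tz": 0, "hand": 1}]'

```text
t: 14.65
position: [0.4351, -0.2403, 0.0689]
ee_rot: [0.999, 0.033, -0.0, 0.0]
force: [-0.1, 0.4, -0.3]
finger_gap: 0.999
grasp_force: 0.0
```

```bash
python3 go.py .436 -.236 .068 .067
```

```text
t 14.65 pos [ 0.4351 -0.2403  0.0689] yaw 0.0665 gap 0.999 F [-0.11  0.4  -0.31] Tq [-0.001 -0.031 -0.034] grip 0.0
T units [ 0.05 -0.17  0.04] W units [ 0.01  0.   -0.  ]
```

Emit:
servo_tool --deltas '[{"wx": 0, "wy": 0, "wz": 0, "tx": 0, "ty": -0.2, "tz": 0, "hand": 1}, {"wx": 0, "wy": 0, "wz": 0, "tx": 0, "ty": 0, "tz": 0, "hand": 0}, {"wx": 0, "wy": 0, "wz": 0, "tx": 0, "ty": 0, "tz": 0, "hand": 0}, {"wx": 0, "wy": 0, "wz": 0, "tx": 0, "ty": 0, "tz": 0, "hand": 0}, {"wx": 0, "wy": 0, "wz": 0, "tx": 0, "ty": 0, "tz": 0, "hand": 0}]'

```text
t: 15.15
position: [0.4349, -0.2342, 0.0691]
ee_rot: [0.999, 0.034, 0.0, -0.0]
force: [0.8, -1.0, 0.9]
finger_gap: 0.392
grasp_force: 41.8
```

Emit:
servo_tool --deltas '[{"wx": 0, "wy": 0, "wz": 0, "tx": 0, "ty": 0, "tz": 0, "hand": 0}, {"wx": 0, "wy": 0, "wz": 0, "tx": 0, "ty": 0, "tz": 0, "hand": 0}]'

```text
t: 15.35
position: [0.4348, -0.2342, 0.069]
ee_rot: [0.999, 0.034, 0.0, -0.0]
force: [-1.1, 1.4, 5.4]
finger_gap: 0.39
grasp_force: 42.0
```

```bash
python3 go.py .41 -.24 .236 .067
```

```text
t 15.35 pos [ 0.4348 -0.2342  0.069 ] yaw 0.068 gap 0.39 F [-1.08  1.41  5.37] Tq [ 0.299  0.081 -0.042] grip 42.0
T units [-1.01  0.16 -6.68] W units [-0.   -0.    0.01]
```

Emit:
servo_tool --deltas '[{"wx": 0, "wy": 0, "wz": 0, "tx": 0, "ty": 0, "tz": -0.4, "hand": 0}, {"wx": 0, "wy": 0, "wz": 0, "tx": 0, "ty": 0, "tz": -1, "hand": 0}, {"wx": 0, "wy": 0, "wz": 0, "tx": 0, "ty": 0, "tz": -1, "hand": 0}, {"wx": 0, "wy": 0, "wz": 0, "tx": 0, "ty": 0, "tz": -1, "hand": 0}, {"wx": 0, "wy": 0, "wz": 0, "tx": 0, "ty": 0, "tz": -1, "hand": 0}]'

```text
t: 15.85
position: [0.4341, -0.2344, 0.1799]
ee_rot: [0.999, 0.034, -0.0, -0.0]
force: [0.1, 0.6, -2.7]
finger_gap: 0.392
grasp_force: 41.2
```

Emit:
servo_tool --deltas '[{"wx": 0, "wy": 0, "wz": 0, "tx": -0.5, "ty": 0, "tz": -1, "hand": 0}, {"wx": 0, "wy": 0, "wz": 0, "tx": -0.5, "ty": 0, "tz": -1, "hand": 0}, {"wx": 0, "wy": 0, "wz": 0, "tx": 1, "ty": 0, "tz": 0, "hand": 0}, {"wx": 0, "wy": 0, "wz": 0, "tx": -1, "ty": 0, "tz": 0, "hand": 0}, {"wx": 0, "wy": 0, "wz": 0, "tx": -1, "ty": 0, "tz": 0, "hand": 0}]'

```text
t: 16.35
position: [0.3849, -0.2376, 0.2291]
ee_rot: [0.999, 0.035, 0.0, 0.0]
force: [-0.4, -0.5, -3.6]
finger_gap: 0.386
grasp_force: 41.1
```

Emit:
servo_tool --deltas '[{"wx": 0, "wy": 0, "wz": 0, "tx": 1, "ty": 0, "tz": 0, "hand": 0}, {"wx": 0, "wy": 0, "wz": 0, "tx": 1, "ty": 0, "tz": 0, "hand": 0}, {"wx": 0, "wy": 0, "wz": 0, "tx": -1, "ty": 0, "tz": 0, "hand": 0}, {"wx": 0, "wy": 0, "wz": 0, "tx": -1, "ty": 0, "tz": 0, "hand": 0}, {"wx": 0, "wy": 0, "wz": 0, "tx": 1, "ty": 0, "tz": 0, "hand": 0}]'

```text
t: 16.85
position: [0.3986, -0.2359, 0.2276]
ee_rot: [1.0, 0.03, -0.008, -0.002]
force: [-1.0, -0.7, -4.1]
finger_gap: 0.388
grasp_force: 41.0
```

Emit:
servo_tool --deltas '[{"wx": 0, "wy": 0.9, "wz": 0, "tx": 0, "ty": 0, "tz": 0, "hand": 0}, {"wx": 0, "wy": 0.9, "wz": 0, "tx": 0, "ty": 0, "tz": 0, "hand": 0}, {"wx": 0, "wy": 0.9, "wz": 0, "tx": 0, "ty": 0, "tz": 0, "hand": 0}, {"wx": 0, "wy": 0.9, "wz": 0, "tx": 0, "ty": 0, "tz": 0, "hand": 0}, {"wx": 0, "wy": 0.9, "wz": 0, "tx": 0, "ty": 0, "tz": 0, "hand": 0}]'

```text
t: 17.35
position: [0.4089, -0.2373, 0.2331]
ee_rot: [0.975, 0.034, 0.22, -0.01]
force: [20.7, -24.1, -1.1]
finger_gap: 0.392
grasp_force: 41.6
```

Emit:
servo_tool --deltas '[{"wx": 0, "wy": 0, "wz": 0, "tx": 0, "ty": 0, "tz": 0, "hand": 0}, {"wx": 0, "wy": 0, "wz": 0, "tx": 0, "ty": 0, "tz": 0, "hand": 0}, {"wx": 0, "wy": 0, "wz": 0, "tx": 0, "ty": 0, "tz": 0, "hand": 0}]'

```text
t: 17.65
position: [0.4123, -0.2386, 0.2338]
ee_rot: [0.975, 0.034, 0.221, -0.009]
force: [0.3, -0.5, -3.6]
finger_gap: 0.386
grasp_force: 43.2
```

Emit:
servo_tool --deltas '[{"wx": 0, "wy": -0.9, "wz": 0, "tx": 0, "ty": 0, "tz": 0, "hand": 0}, {"wx": 0, "wy": -0.9, "wz": 0, "tx": 0, "ty": 0, "tz": 0, "hand": 0}, {"wx": 0, "wy": -0.9, "wz": 0, "tx": 0, "ty": 0, "tz": 0, "hand": 0}, {"wx": 0, "wy": -0.9, "wz": 0, "tx": 0, "ty": 0, "tz": 0, "hand": 0}, {"wx": 0, "wy": -0.9, "wz": 0, "tx": 0, "ty": 0, "tz": 0, "hand": 0}]'

```text
t: 18.15
position: [0.4134, -0.2372, 0.2345]
ee_rot: [0.999, 0.037, -0.002, 0.001]
force: [0.9, -0.0, -4.8]
finger_gap: 0.389
grasp_force: 43.1
```

```bash
python3 meas.py
```

```text
t 18.85 pos [ 0.4105 -0.2386  0.2332] tool-frame Tq [-0.0071 -0.0262 -0.0044] std [0.031 0.036 0.032] F [-0.22 -0.11 -3.43] tilt -0.0017
eff [-6.0300e-01 -4.1745e+01  2.1650e+00 -1.3074e+01 -1.1000e-02 -8.0000e-03
 -1.7000e-02] [0.551 0.204 0.107 0.37  0.032 0.055 0.047]
```

Emit:
servo_tool --deltas '[{"wx": 0, "wy": -0.9, "wz": 0, "tx": 0, "ty": 0, "tz": 0, "hand": 0}, {"wx": 0, "wy": -0.9, "wz": 0, "tx": 0, "ty": 0, "tz": 0, "hand": 0}, {"wx": 0, "wy": -0.9, "wz": 0, "tx": 0, "ty": 0, "tz": 0, "hand": 0}, {"wx": 0, "wy": -0.9, "wz": 0, "tx": 0, "ty": 0, "tz": 0, "hand": 0}, {"wx": 0, "wy": -0.9, "wz": 0, "tx": 0, "ty": 0, "tz": 0, "hand": 0}]'

```text
t: 19.35
position: [0.4116, -0.2383, 0.2332]
ee_rot: [0.974, 0.035, -0.225, 0.006]
force: [0.1, 0.0, -3.8]
finger_gap: 0.385
grasp_force: 43.2
```

Emit:
servo_tool --deltas '[{"wx": 0, "wy": 0, "wz": 0, "tx": 0, "ty": 0, "tz": 0, "hand": 0}, {"wx": 0, "wy": 0, "wz": 0, "tx": 0, "ty": 0, "tz": 0, "hand": 0}, {"wx": 0, "wy": 0, "wz": 0, "tx": 0, "ty": 0, "tz": 0, "hand": 0}]'

```text
t: 19.65
position: [0.4098, -0.2388, 0.2336]
ee_rot: [0.974, 0.034, -0.224, 0.006]
force: [0.5, 0.3, -3.3]
finger_gap: 0.393
grasp_force: 43.2
```

Emit:
servo_tool --deltas '[{"wx": 0, "wy": 0.9, "wz": 0, "tx": 0, "ty": 0, "tz": 0, "hand": 0}, {"wx": 0, "wy": 0.9, "wz": 0, "tx": 0, "ty": 0, "tz": 0, "hand": 0}, {"wx": 0, "wy": 0.9, "wz": 0, "tx": 0, "ty": 0, "tz": 0, "hand": 0}, {"wx": 0, "wy": 0.9, "wz": 0, "tx": 0, "ty": 0, "tz": 0, "hand": 0}, {"wx": 0, "wy": 0.9, "wz": 0, "tx": 0, "ty": 0, "tz": 0, "hand": 0}]'

```text
t: 20.15
position: [0.4095, -0.2389, 0.2343]
ee_rot: [0.999, 0.034, 0.001, -0.001]
force: [0.4, -0.4, -3.5]
finger_gap: 0.388
grasp_force: 43.1
```

```bash
python3 meas.py; python3 go.py .4348 -.2342 .069 .067
```

```text
t 20.85 pos [ 0.4109 -0.2382  0.2329] tool-frame Tq [-0.009  -0.007   0.0058] std [0.023 0.034 0.025] F [ 0.06 -0.03 -3.14] tilt -0.0028
eff [ 3.4000e-01 -4.2358e+01  2.4300e+00 -1.2615e+01  1.1000e-02  3.5000e-02
  1.0000e-02] [0.382 0.324 0.129 0.327 0.022 0.054 0.036]
t 20.85 pos [ 0.4109 -0.2382  0.2329] yaw 0.0703 gap 0.385 F [ 1.13  0.58 -3.1 ] Tq [ 0.026 -0.046 -0.044] grip 43.1
T units [ 0.98 -0.06  6.56] W units [-0.04  0.03  0.03]
```

Run:
```python
from h import *
p=eyes.read_camera("scene"); c=p["color"][60:360,220:520]; a=cv2.resize(c,(400,400))
q=eyes.read_camera("top"); b=cv2.resize(q["color"][180:380,220:420],(400,400))
cv2.imwrite("pics/chk2.png",np.hstack([a,b])[:,:,::-1]); print(np.round(telemetry.read_state()["qpos"],3))
```

```text
[ 0.338  0.5    0.141  2.009 -0.116  0.644 -0.946]
```

View pics/chk2.png

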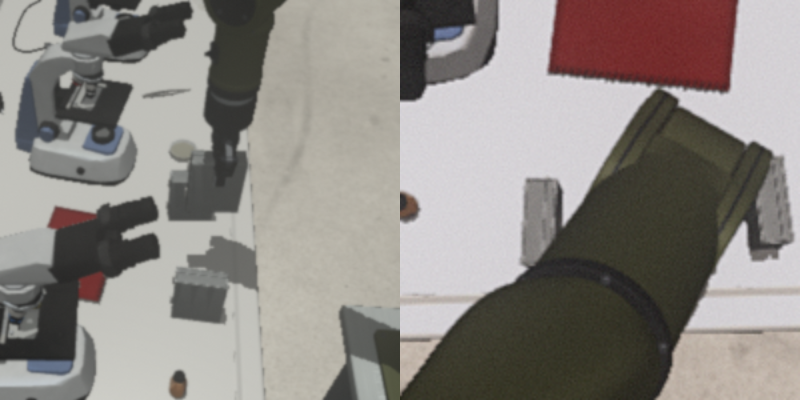

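Everything is standing: the middle box hangs upright in the hand and the left and right boxes are in place. The torque did not shift when I tipped it, so the middle box is silent too. I put it back.

Emit:
servo_tool --deltas '[{"wx": 0, "wy": 0, "wz": 0, "tx": 0.5, "ty": 0, "tz": 0.8, "hand": 0}, {"wx": 0, "wy": 0, "wz": 0, "tx": 0.45, "ty": -0.05, "tz": 1, "hand": 0}, {"wx": 0, "wy": 0, "wz": 0, "tx": 0, "ty": 0, "tz": 1, "hand": 0}, {"wx": 0, "wy": 0, "wz": 0, "tx": 0, "ty": 0, "tz": 1, "hand": 0}, {"wx": 0, "wy": 0, "wz": 0, "tx": 0, "ty": 0, "tz": 1, "hand": 0}]'

```text
t: 21.45
position: [0.4345, -0.235, 0.1122]
ee_rot: [0.999, 0.035, -0.001, -0.002]
force: [0.0, -0.7, -3.6]
finger_gap: 0.394
grasp_force: 43.2
```

Emit:
servo_tool --deltas '[{"wx": 0, "wy": 0, "wz": 0, "tx": 0, "ty": 0, "tz": 0.8, "hand": 0}, {"wx": 0, "wy": 0, "wz": 0, "tx": 0, "ty": 0, "tz": 0.5, "hand": 0}, {"wx": 0, "wy": 0, "wz": 0, "tx": 0, "ty": 0, "tz": 0.2, "hand": 0}, {"wx": 0, "wy": 0, "wz": 0, "tx": 0, "ty": 0, "tz": 0, "hand": 0}]'

```text
t: 21.85
position: [0.434, -0.2348, 0.0754]
ee_rot: [0.999, 0.035, -0.001, -0.002]
force: [-0.0, -0.5, -2.9]
finger_gap: 0.385
grasp_force: 43.1
```

```bash
python3 go.py .4348 -.2342 .069 .067
```

```text
t 21.85 pos [ 0.434  -0.2348  0.0754] yaw 0.0698 gap 0.385 F [-0.05 -0.53 -2.92] Tq [-0.022 -0.027 -0.002] grip 43.1
T units [ 0.03 -0.02  0.26] W units [-0.04  0.03  0.03]
```

Emit:
servo_tool --deltas '[{"wx": -0.04, "wy": 0.03, "wz": 0.03, "tx": 0, "ty": 0, "tz": 0.12, "hand": 0}, {"wx": 0, "wy": 0, "wz": 0, "tx": 0, "ty": 0, "tz": 0.08, "hand": 0}, {"wx": 0, "wy": 0, "wz": 0, "tx": 0, "ty": 0, "tz": 0, "hand": 0}]'

```text
t: 22.15
position: [0.4341, -0.2347, 0.0709]
ee_rot: [0.999, 0.034, 0.001, 0.0]
force: [-0.2, -0.3, -2.6]
finger_gap: 0.39
grasp_force: 43.1
```

Emit:
servo_tool --deltas '[{"wx": 0, "wy": 0, "wz": 0, "tx": 0, "ty": 0, "tz": 0.08, "hand": 0}, {"wx": 0, "wy": 0, "wz": 0, "tx": 0, "ty": 0, "tz": 0, "hand": 0}]'

```text
t: 22.35
position: [0.4348, -0.235, 0.0692]
ee_rot: [0.999, 0.033, 0.001, 0.0]
force: [0.6, 1.4, 2.0]
finger_gap: 0.389
grasp_force: 43.7
```

```bash
python3 go.py .4348 -.2342 .069 .067
```

```text
t 22.35 pos [ 0.4348 -0.235   0.0692] yaw 0.0669 gap 0.389 F [0.6  1.4  2.04] Tq [ 0.079 -0.073 -0.051] grip 43.7
T units [ 0.   -0.03  0.01] W units [ 0.01 -0.02 -0.  ]
```

Emit:
servo_tool --deltas '[{"wx": 0, "wy": 0, "wz": 0, "tx": 0, "ty": 0, "tz": 0, "hand": 1}, {"wx": 0, "wy": 0, "wz": 0, "tx": 0, "ty": 0, "tz": 0, "hand": 1}, {"wx": 0, "wy": 0, "wz": 0, "tx": 0, "ty": 0, "tz": 0, "hand": 1}, {"wx": 0, "wy": 0, "wz": 0, "tx": 0, "ty": 0, "tz": 0, "hand": 1}]'

```text
t: 22.75
position: [0.4339, -0.2348, 0.0686]
ee_rot: [0.999, 0.033, 0.0, -0.0]
force: [0.1, 0.1, -0.4]
finger_gap: 0.996
grasp_force: 0.0
```

Emit:
servo_tool --deltas '[{"wx": 0, "wy": 0, "wz": 0, "tx": 0, "ty": 0, "tz": -0.5, "hand": 1}, {"wx": 0, "wy": 0, "wz": 0, "tx": 0, "ty": 0, "tz": -1, "hand": 1}, {"wx": 0, "wy": 0, "wz": 0, "tx": 0, "ty": 0, "tz": -1, "hand": 1}, {"wx": 0, "wy": 0, "wz": 0, "tx": 0, "ty": 0, "tz": -1, "hand": 1}, {"wx": 0, "wy": 0, "wz": 0, "tx": 0, "ty": -0.5, "tz": -1, "hand": 1}]'

```text
t: 23.25
position: [0.433, -0.2239, 0.1831]
ee_rot: [0.999, 0.032, 0.001, 0.001]
force: [-0.3, 0.7, 0.2]
finger_gap: 0.997
grasp_force: 0.0
```

Emit:
servo_tool --deltas '[{"wx": 0, "wy": 0, "wz": 0, "tx": -0.1, "ty": -1, "tz": 0, "hand": 1}, {"wx": 0, "wy": 0, "wz": 0, "tx": -0.1, "ty": -1, "tz": 0, "hand": 1}, {"wx": 0, "wy": 0, "wz": 0, "tx": -0.1, "ty": -1, "tz": 0, "hand": 1}, {"wx": 0, "wy": 0, "wz": 0.5, "tx": 0, "ty": -1, "tz": 0, "hand": 1}, {"wx": 0, "wy": 0, "wz": 0.6, "tx": 0, "ty": 0, "tz": 0, "hand": 1}]'

```text
t: 23.75
position: [0.4182, -0.1193, 0.1818]
ee_rot: [1.0, -0.02, -0.0, -0.001]
force: [-0.2, -0.1, 0.4]
finger_gap: 0.997
grasp_force: 0.0
```

```bash
python3 go.py .430 -.120 .068 -.041
```

```text
t 23.75 pos [ 0.4182 -0.1193  0.1818] yaw -0.0401 gap 0.997 F [-0.21 -0.11  0.41] Tq [ 0.023 -0.004  0.01 ] grip 0.0
T units [0.47 0.02 4.55] W units [-0.03  0.    0.01]
```

Emit:
servo_tool --deltas '[{"wx": 0, "wy": 0, "wz": 0, "tx": 0.45, "ty": 0, "tz": 0.8, "hand": 1}, {"wx": 0, "wy": 0, "wz": 0, "tx": 0, "ty": 0, "tz": 0.8, "hand": 1}, {"wx": 0, "wy": 0, "wz": 0, "tx": 0, "ty": 0, "tz": 0.8, "hand": 1}, {"wx": 0, "wy": 0, "wz": 0, "tx": 0, "ty": 0, "tz": 0.8, "hand": 1}, {"wx": 0, "wy": 0, "wz": 0, "tx": 0, "ty": 0, "tz": 0.7, "hand": 1}]'

```text
t: 24.25
position: [0.4304, -0.1235, 0.0835]
ee_rot: [1.0, -0.022, 0.001, -0.0]
force: [0.4, 0.0, 0.3]
finger_gap: 1.002
grasp_force: 0.0
```

Emit:
servo_tool --deltas '[{"wx": 0, "wy": 0, "wz": 0, "tx": 0, "ty": 0, "tz": 0.6, "hand": 1}, {"wx": 0, "wy": 0, "wz": 0, "tx": 0, "ty": 0, "tz": 0, "hand": 1}, {"wx": 0, "wy": 0, "wz": 0, "tx": 0, "ty": 0, "tz": 0, "hand": 1}]'

```text
t: 24.55
position: [0.4303, -0.1236, 0.0692]
ee_rot: [1.0, -0.022, 0.0, -0.0]
force: [-0.4, -0.1, 0.0]
finger_gap: 0.999
grasp_force: 0.0
```

Emit:
servo_tool --deltas '[{"wx": 0, "wy": 0, "wz": 0, "tx": 0, "ty": 0, "tz": 0, "hand": 0}, {"wx": 0, "wy": 0, "wz": 0, "tx": 0, "ty": 0, "tz": 0, "hand": 0}, {"wx": 0, "wy": 0, "wz": 0, "tx": 0, "ty": 0, "tz": 0, "hand": 0}, {"wx": 0, "wy": 0, "wz": 0, "tx": 0, "ty": 0, "tz": 0, "hand": 0}, {"wx": 0, "wy": 0, "wz": 0, "tx": 0, "ty": 0, "tz": 0, "hand": 0}]'

```text
t: 25.05
position: [0.4305, -0.1233, 0.0689]
ee_rot: [1.0, -0.021, 0.001, -0.0]
force: [0.6, 1.3, 4.3]
finger_gap: 0.389
grasp_force: 47.5
```

Emit:
servo_tool --deltas '[{"wx": 0, "wy": 0, "wz": 0, "tx": 0, "ty": 0, "tz": 0, "hand": 0}]'

```text
t: 25.15
position: [0.4305, -0.1233, 0.0689]
ee_rot: [1.0, -0.021, 0.001, -0.0]
force: [0.9, 0.2, 5.5]
finger_gap: 0.384
grasp_force: 47.7
```

```bash
python3 go.py .415 -.23 .236 -.041
```

```text
t 25.15 pos [ 0.4305 -0.1233  0.0689] yaw -0.0429 gap 0.384 F [0.94 0.2  5.52] Tq [ 0.481  0.093 -0.011] grip 47.7
T units [-0.43  4.29 -6.69] W units [-0.   -0.01 -0.02]
```

Pick pose of the left box: (0.4305, -0.1233, 0.069). I lift it, move to the middle, then shake and tip it.

Emit:
servo_tool --deltas '[{"wx": 0, "wy": 0, "wz": 0, "tx": 0, "ty": 0, "tz": -0.4, "hand": 0}, {"wx": 0, "wy": 0, "wz": 0, "tx": 0, "ty": 0, "tz": -1, "hand": 0}, {"wx": 0, "wy": 0, "wz": 0, "tx": 0, "ty": 0, "tz": -1, "hand": 0}, {"wx": 0, "wy": 0, "wz": 0, "tx": 0, "ty": 0, "tz": -1, "hand": 0}, {"wx": 0, "wy": 0, "wz": 0, "tx": 0, "ty": 0, "tz": -1, "hand": 0}]'

```text
t: 25.65
position: [0.4292, -0.1236, 0.1797]
ee_rot: [1.0, -0.022, -0.0, -0.0]
force: [0.8, 0.4, -3.8]
finger_gap: 0.39
grasp_force: 46.6
```

Emit:
servo_tool --deltas '[{"wx": 0, "wy": 0, "wz": 0, "tx": 0, "ty": 0, "tz": -1, "hand": 0}, {"wx": 0, "wy": 0, "wz": 0, "tx": 0, "ty": 0, "tz": -1, "hand": 0}, {"wx": 0, "wy": 0, "wz": 0, "tx": -0.1, "ty": 1, "tz": -0.3, "hand": 0}, {"wx": 0, "wy": 0, "wz": 0, "tx": -0.1, "ty": 1, "tz": 0, "hand": 0}, {"wx": 0, "wy": 0, "wz": 0, "tx": -0.1, "ty": 1, "tz": 0, "hand": 0}]'

```text
t: 26.15
position: [0.4184, -0.1988, 0.2366]
ee_rot: [1.0, -0.021, 0.0, -0.0]
force: [0.4, 0.3, -3.4]
finger_gap: 0.388
grasp_force: 46.7
```

Emit:
servo_tool --deltas '[{"wx": 0, "wy": 0, "wz": 0, "tx": 0, "ty": 1, "tz": 0, "hand": 0}, {"wx": 0, "wy": 0, "wz": 0, "tx": 1, "ty": 0, "tz": 0, "hand": 0}, {"wx": 0, "wy": 0, "wz": 0, "tx": -1, "ty": 0, "tz": 0, "hand": 0}, {"wx": 0, "wy": 0, "wz": 0, "tx": -1, "ty": 0, "tz": 0, "hand": 0}, {"wx": 0, "wy": 0, "wz": 0, "tx": 1, "ty": 0, "tz": 0, "hand": 0}]'

```text
t: 26.65
position: [0.4058, -0.2214, 0.2345]
ee_rot: [1.0, -0.025, -0.008, -0.003]
force: [0.3, -0.4, -4.5]
finger_gap: 0.387
grasp_force: 46.7
```

Emit:
servo_tool --deltas '[{"wx": 0, "wy": 0, "wz": 0, "tx": 1, "ty": 0, "tz": 0, "hand": 0}, {"wx": 0, "wy": 0, "wz": 0, "tx": -1, "ty": 0, "tz": 0, "hand": 0}, {"wx": 0, "wy": 0, "wz": 0, "tx": -1, "ty": 0, "tz": 0, "hand": 0}, {"wx": 0, "wy": 0, "wz": 0, "tx": 1, "ty": 0, "tz": 0, "hand": 0}, {"wx": 0, "wy": 0, "wz": 0, "tx": 0, "ty": 0, "tz": 0, "hand": 0}]'

```text
t: 27.15
position: [0.4199, -0.223, 0.2362]
ee_rot: [1.0, -0.021, 0.001, 0.0]
force: [1.5, -0.0, -2.3]
finger_gap: 0.384
grasp_force: 46.7
```

Emit:
servo_tool --deltas '[{"wx": 0, "wy": 0.9, "wz": 0, "tx": 0, "ty": 0, "tz": 0, "hand": 0}, {"wx": 0, "wy": 0.9, "wz": 0, "tx": 0, "ty": 0, "tz": 0, "hand": 0}, {"wx": 0, "wy": 0.9, "wz": 0, "tx": 0, "ty": 0, "tz": 0, "hand": 0}, {"wx": 0, "wy": 0.9, "wz": 0, "tx": 0, "ty": 0, "tz": 0, "hand": 0}, {"wx": 0, "wy": 0.9, "wz": 0, "tx": 0, "ty": 0, "tz": 0, "hand": 0}]'

```text
t: 27.65
position: [0.4174, -0.2215, 0.2389]
ee_rot: [0.98, -0.021, 0.196, -0.002]
force: [0.2, 0.7, -3.3]
finger_gap: 0.388
grasp_force: 46.7
```

Emit:
servo_tool --deltas '[{"wx": 0, "wy": 0, "wz": 0, "tx": 0, "ty": 0, "tz": 0, "hand": 0}, {"wx": 0, "wy": 0, "wz": 0, "tx": 0, "ty": 0, "tz": 0, "hand": 0}, {"wx": 0, "wy": 0, "wz": 0, "tx": 0, "ty": 0, "tz": 0, "hand": 0}]'

```text
t: 27.95
position: [0.422, -0.2223, 0.2399]
ee_rot: [0.98, -0.019, 0.198, -0.001]
force: [0.2, 0.1, -3.8]
finger_gap: 0.388
grasp_force: 46.8
```

Emit:
servo_tool --deltas '[{"wx": 0, "wy": -0.9, "wz": 0, "tx": 0, "ty": 0, "tz": 0, "hand": 0}, {"wx": 0, "wy": -0.9, "wz": 0, "tx": 0, "ty": 0, "tz": 0, "hand": 0}, {"wx": 0, "wy": -0.9, "wz": 0, "tx": 0, "ty": 0, "tz": 0, "hand": 0}, {"wx": 0, "wy": -0.9, "wz": 0, "tx": 0, "ty": 0, "tz": 0, "hand": 0}, {"wx": 0, "wy": -0.9, "wz": 0, "tx": 0, "ty": 0, "tz": 0, "hand": 0}]'

```text
t: 28.45
position: [0.4227, -0.2216, 0.239]
ee_rot: [1.0, -0.017, -0.014, -0.004]
force: [0.4, 0.0, -3.5]
finger_gap: 0.386
grasp_force: 46.7
```

```bash
python3 meas.py
```

```text
t 29.15 pos [ 0.4215 -0.2221  0.2382] tool-frame Tq [-0.023   0.0519  0.0014] std [0.027 0.034 0.021] F [-0.05  0.07 -3.54] tilt -0.0242
eff [-4.5000e-01 -4.1302e+01  4.9710e+00 -1.3079e+01  3.3000e-02  1.4500e-01
 -2.0000e-02] [0.464 0.311 0.093 0.374 0.031 0.052 0.048]
```

Emit:
servo_tool --deltas '[{"wx": 0, "wy": -0.9, "wz": 0, "tx": 0, "ty": 0, "tz": 0, "hand": 0}, {"wx": 0, "wy": -0.9, "wz": 0, "tx": 0, "ty": 0, "tz": 0, "hand": 0}, {"wx": 0, "wy": -0.9, "wz": 0, "tx": 0, "ty": 0, "tz": 0, "hand": 0}, {"wx": 0, "wy": -0.9, "wz": 0, "tx": 0, "ty": 0, "tz": 0, "hand": 0}, {"wx": 0, "wy": -0.9, "wz": 0, "tx": 0, "ty": 0, "tz": 0, "hand": 0}]'

```text
t: 29.65
position: [0.4226, -0.2219, 0.2381]
ee_rot: [0.972, -0.017, -0.236, -0.01]
force: [1.2, 0.1, -3.1]
finger_gap: 0.388
grasp_force: 46.7
```

Emit:
servo_tool --deltas '[{"wx": 0, "wy": 0, "wz": 0, "tx": 0, "ty": 0, "tz": 0, "hand": 0}, {"wx": 0, "wy": 0, "wz": 0, "tx": 0, "ty": 0, "tz": 0, "hand": 0}, {"wx": 0, "wy": 0, "wz": 0, "tx": 0, "ty": 0, "tz": 0, "hand": 0}]'

```text
t: 29.95
position: [0.4209, -0.2223, 0.2386]
ee_rot: [0.972, -0.018, -0.234, -0.01]
force: [-0.7, -0.1, -2.9]
finger_gap: 0.388
grasp_force: 46.8
```

Emit:
servo_tool --deltas '[{"wx": 0, "wy": 0.9, "wz": 0, "tx": 0, "ty": 0, "tz": 0, "hand": 0}, {"wx": 0, "wy": 0.9, "wz": 0, "tx": 0, "ty": 0, "tz": 0, "hand": 0}, {"wx": 0, "wy": 0.9, "wz": 0, "tx": 0, "ty": 0, "tz": 0, "hand": 0}, {"wx": 0, "wy": 0.9, "wz": 0, "tx": 0, "ty": 0, "tz": 0, "hand": 0}, {"wx": 0, "wy": 0.9, "wz": 0, "tx": 0, "ty": 0, "tz": 0, "hand": 0}]'

```text
t: 30.45
position: [0.4205, -0.2223, 0.2393]
ee_rot: [1.0, -0.02, -0.01, -0.006]
force: [1.3, 0.3, -3.3]
finger_gap: 0.386
grasp_force: 46.7
```

```bash
python3 meas.py; python3 go.py .663 -.237 .22 -.041
```

```text
t 31.15 pos [ 0.4218 -0.2218  0.2379] tool-frame Tq [-0.0181  0.0716 -0.001 ] std [0.035 0.03  0.03 ] F [ 0.16 -0.03 -3.53] tilt -0.025
eff [ 2.6200e-01 -4.2100e+01  5.2210e+00 -1.2618e+01  5.7000e-02  1.6900e-01
  9.0000e-03] [0.305 0.391 0.123 0.346 0.024 0.053 0.034]
t 31.15 pos [ 0.4218 -0.2218  0.2379] yaw -0.037 gap 0.386 F [ 0.12  0.43 -3.29] Tq [ 0.026 -0.038 -0.047] grip 46.7
T units [9.68 0.26 0.47] W units [-0.12  0.25  0.04]
```

The results are still ambiguous: the left box shows a clear torque offset but only a small change. I'll move forward to a better-conditioned pose and repeat with more averaging. The network calls advance time without using up pictures.

Create meas.py:
```python
import sys
from h import *
n=int(sys.argv[1]) if len(sys.argv)>1 else 20
T=[];F=[];E=[]; p=eyes.read_camera("top")
for i in range(n+2):
    boxes_of("beaker",p); s=telemetry.read_state()
    if i<2: continue
    M=R.from_quat(s["ee_rot"]).as_matrix()
    T.append(M.T@s["torque"]); F.append(M.T@s["force"]); E.append(s["joint_efforts"][5])
T=np.array(T);y=T[:,1]
print("t",round(s["t"],2),"pos",np.round(s["position"],4),"TqY %.4f +- %.4f"%(y.mean(),y.std()/n**.5),"lag1 corr",round(np.corrcoef(y[1:],y[:-1])[0,1],2),"Tq",np.round(T.mean(0),4),"F",np.round(np.mean(F,0),2),"tilt",round(M[2,0],4),"j6 %.3f+-%.3f"%(np.mean(E),np.std(E)/n**.5),"q6",np.round(s["qpos"][5],3))
```

```text
(no output)
```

Emit:
servo_tool --deltas '[{"wx": -0.12, "wy": 0.25, "wz": 0, "tx": 0.5, "ty": 0, "tz": 0, "hand": 0}, {"wx": 0, "wy": 0, "wz": 0, "tx": 1, "ty": 0, "tz": 0, "hand": 0}, {"wx": 0, "wy": 0, "wz": 0, "tx": 1, "ty": 0, "tz": 0, "hand": 0}]'

```text
t: 31.45
position: [0.4854, -0.224, 0.2379]
ee_rot: [1.0, -0.019, 0.001, -0.0]
force: [0.3, -0.7, -3.2]
finger_gap: 0.388
grasp_force: 46.7
```

Emit:
servo_tool --deltas '[{"wx": 0, "wy": 1, "wz": 0, "tx": 0, "ty": 0, "tz": 0, "hand": 0}, {"wx": 0, "wy": 1, "wz": 0, "tx": 0, "ty": 0, "tz": 0, "hand": 0}, {"wx": 0, "wy": 1, "wz": 0, "tx": 0, "ty": 0, "tz": 0, "hand": 0}, {"wx": 0, "wy": 1, "wz": 0, "tx": 0, "ty": 0, "tz": 0, "hand": 0}, {"wx": 0, "wy": 1, "wz": 0, "tx": 0, "ty": 0, "tz": 0, "hand": 0}]'

```text
t: 31.95
position: [0.4868, -0.224, 0.2414]
ee_rot: [0.974, -0.017, 0.226, -0.001]
force: [2.3, 1.1, -4.6]
finger_gap: 0.389
grasp_force: 46.7
```

Emit:
servo_tool --deltas '[{"wx": 0, "wy": 0, "wz": 0, "tx": 0, "ty": 0, "tz": 0, "hand": 0}, {"wx": 0, "wy": 0, "wz": 0, "tx": 0, "ty": 0, "tz": 0, "hand": 0}, {"wx": 0, "wy": 0, "wz": 0, "tx": 0, "ty": 0, "tz": 0, "hand": 0}, {"wx": 0, "wy": 0, "wz": 0, "tx": 0, "ty": 0, "tz": 0, "hand": 0}]'

```text
t: 32.35
position: [0.4897, -0.224, 0.2418]
ee_rot: [0.974, -0.016, 0.226, -0.001]
force: [-0.1, 1.0, -3.3]
finger_gap: 0.386
grasp_force: 46.8
```

Emit:
servo_tool --deltas '[{"wx": 0, "wy": -1, "wz": 0, "tx": 0, "ty": 0, "tz": 0, "hand": 0}, {"wx": 0, "wy": -1, "wz": 0, "tx": 0, "ty": 0, "tz": 0, "hand": 0}, {"wx": 0, "wy": -1, "wz": 0, "tx": 0, "ty": 0, "tz": 0, "hand": 0}, {"wx": 0, "wy": -1, "wz": 0, "tx": 0, "ty": 0, "tz": 0, "hand": 0}, {"wx": 0, "wy": -1, "wz": 0, "tx": 0, "ty": 0, "tz": 0, "hand": 0}]'

```text
t: 32.85
position: [0.4911, -0.2226, 0.2379]
ee_rot: [1.0, -0.013, 0.012, -0.006]
force: [0.1, -0.1, -5.1]
finger_gap: 0.388
grasp_force: 46.7
```

```bash
python3 meas.py 24
```

```text
t 34.2 pos [ 0.4899 -0.2237  0.2367] TqY -0.0418 +- 0.0059 lag1 corr -0.2 Tq [-0.0355 -0.0418 -0.0039] F [-0.16  0.15  3.32] tilt 0.028 j6 -0.028+-0.003 q6 0.776
```

Emit:
servo_tool --deltas '[{"wx": 0, "wy": -1, "wz": 0, "tx": 0, "ty": 0, "tz": 0, "hand": 0}, {"wx": 0, "wy": -1, "wz": 0, "tx": 0, "ty": 0, "tz": 0, "hand": 0}, {"wx": 0, "wy": -1, "wz": 0, "tx": 0, "ty": 0, "tz": 0, "hand": 0}, {"wx": 0, "wy": -1, "wz": 0, "tx": 0, "ty": 0, "tz": 0, "hand": 0}, {"wx": 0, "wy": -1, "wz": 0, "tx": 0, "ty": 0, "tz": 0, "hand": 0}]'

```text
t: 34.7
position: [0.4909, -0.2236, 0.2368]
ee_rot: [0.972, -0.012, -0.234, -0.012]
force: [-0.5, 0.4, -3.9]
finger_gap: 0.384
grasp_force: 46.7
```

Emit:
servo_tool --deltas '[{"wx": 0, "wy": 0, "wz": 0, "tx": 0, "ty": 0, "tz": 0, "hand": 0}, {"wx": 0, "wy": 0, "wz": 0, "tx": 0, "ty": 0, "tz": 0, "hand": 0}, {"wx": 0, "wy": 0, "wz": 0, "tx": 0, "ty": 0, "tz": 0, "hand": 0}, {"wx": 0, "wy": 0, "wz": 0, "tx": 0, "ty": 0, "tz": 0, "hand": 0}]'

```text
t: 35.1
position: [0.4893, -0.2241, 0.2377]
ee_rot: [0.972, -0.013, -0.233, -0.012]
force: [0.3, -0.5, -4.7]
finger_gap: 0.389
grasp_force: 46.8
```

Emit:
servo_tool --deltas '[{"wx": 0, "wy": 1, "wz": 0, "tx": 0, "ty": 0, "tz": 0, "hand": 0}, {"wx": 0, "wy": 1, "wz": 0, "tx": 0, "ty": 0, "tz": 0, "hand": 0}, {"wx": 0, "wy": 1, "wz": 0, "tx": 0, "ty": 0, "tz": 0, "hand": 0}, {"wx": 0, "wy": 1, "wz": 0, "tx": 0, "ty": 0, "tz": 0, "hand": 0}, {"wx": 0, "wy": 1, "wz": 0, "tx": 0, "ty": 0, "tz": 0, "hand": 0}]'

```text
t: 35.6
position: [0.489, -0.224, 0.238]
ee_rot: [1.0, -0.015, 0.017, -0.008]
force: [0.5, -0.2, -3.8]
finger_gap: 0.391
grasp_force: 46.7
```

```bash
python3 meas.py 24; python3 go.py .4305 -.1233 .069 -.0429
```

```text
t 36.95 pos [ 0.4899 -0.2238  0.2368] TqY -0.0295 +- 0.0077 lag1 corr 0.08 Tq [-0.0283 -0.0295 -0.002 ] F [-0.01  0.21  3.28] tilt 0.0281 j6 -0.010+-0.004 q6 0.776
t 36.95 pos [ 0.4899 -0.2238  0.2368] yaw -0.03 gap 0.39 F [-0.33  0.43 -3.36] Tq [-0.075  0.068  0.029] grip 46.7
T units [-2.68 -3.83  6.71] W units [-0.18 -0.28  0.13]
```

With the tilt accounted for, the left box shows no shift (+0.012 ± 0.010, against about −0.059 if it held the weight). Left is silent and middle is clearly silent, so right is the suspect. I put left back and re-test right.

Emit:
servo_tool --deltas '[{"wx": -0.18, "wy": -0.28, "wz": 0.13, "tx": -0.6, "ty": -0.8, "tz": 0, "hand": 0}, {"wx": 0, "wy": 0, "wz": 0, "tx": -0.7, "ty": -1, "tz": 0, "hand": 0}, {"wx": 0, "wy": 0, "wz": 0, "tx": -0.7, "ty": -1, "tz": 0, "hand": 0}, {"wx": 0, "wy": 0, "wz": 0, "tx": -0.7, "ty": -1, "tz": 0, "hand": 0}, {"wx": 0, "wy": 0, "wz": 0, "tx": 0, "ty": 0, "tz": 0, "hand": 0}]'

```text
t: 37.45
position: [0.4231, -0.1219, 0.2362]
ee_rot: [1.0, -0.02, -0.002, -0.002]
force: [0.3, 0.3, -3.5]
finger_gap: 0.389
grasp_force: 46.7
```

```bash
python3 go.py .4305 -.1233 .069 -.0429
```

```text
t 37.45 pos [ 0.4231 -0.1219  0.2362] yaw -0.039 gap 0.389 F [ 0.3   0.26 -3.5 ] Tq [-0.038 -0.015 -0.038] grip 46.7
T units [0.33 0.07 6.68] W units [-0.05  0.05  0.04]
```

Emit:
servo_tool --deltas '[{"wx": -0.05, "wy": 0.05, "wz": 0.04, "tx": 0.3, "ty": 0.07, "tz": 0.8, "hand": 0}, {"wx": 0, "wy": 0, "wz": 0, "tx": 0, "ty": 0, "tz": 1, "hand": 0}, {"wx": 0, "wy": 0, "wz": 0, "tx": 0, "ty": 0, "tz": 1, "hand": 0}, {"wx": 0, "wy": 0, "wz": 0, "tx": 0, "ty": 0, "tz": 1, "hand": 0}, {"wx": 0, "wy": 0, "wz": 0, "tx": 0, "ty": 0, "tz": 1, "hand": 0}]'

```text
t: 37.95
position: [0.4352, -0.1294, 0.1159]
ee_rot: [1.0, -0.023, 0.003, 0.003]
force: [0.9, -0.9, -3.3]
finger_gap: 0.392
grasp_force: 46.8
```

Emit:
servo_tool --deltas '[{"wx": 0, "wy": 0, "wz": 0, "tx": 0, "ty": 0, "tz": 1, "hand": 0}, {"wx": 0, "wy": 0, "wz": 0, "tx": 0, "ty": 0, "tz": 0.5, "hand": 0}, {"wx": 0, "wy": 0, "wz": 0, "tx": 0, "ty": 0, "tz": 0, "hand": 0}, {"wx": 0, "wy": 0, "wz": 0, "tx": 0, "ty": 0, "tz": 0, "hand": 0}]'

```text
t: 38.35
position: [0.4349, -0.1296, 0.0794]
ee_rot: [1.0, -0.024, 0.003, 0.003]
force: [-0.0, 0.5, -3.8]
finger_gap: 0.388
grasp_force: 46.5
```

```bash
python3 go.py .4305 -.1233 .069 -.0429
```

```text
t 38.35 pos [ 0.4349 -0.1296  0.0794] yaw -0.0474 gap 0.388 F [-0.02  0.51 -3.79] Tq [ 0.033 -0.074 -0.004] grip 46.5
T units [-0.19 -0.24  0.41] W units [ 0.05 -0.06 -0.05]
```

Emit:
servo_tool --deltas '[{"wx": 0.05, "wy": -0.06, "wz": -0.05, "tx": -0.19, "ty": -0.24, "tz": 0.15, "hand": 0}, {"wx": 0, "wy": 0, "wz": 0, "tx": 0, "ty": 0, "tz": 0.15, "hand": 0}, {"wx": 0, "wy": 0, "wz": 0, "tx": 0, "ty": 0, "tz": 0, "hand": 0}]'

```text
t: 38.65
position: [0.4299, -0.1224, 0.0716]
ee_rot: [1.0, -0.021, -0.0, -0.0]
force: [0.2, 0.7, -3.7]
finger_gap: 0.386
grasp_force: 46.7
```

```bash
python3 go.py .4305 -.1233 .069 -.0429
```

```text
t 38.65 pos [ 0.4299 -0.1224  0.0716] yaw -0.0411 gap 0.386 F [ 0.21  0.73 -3.67] Tq [-0.018  0.031  0.066] grip 46.7
T units [0.03 0.04 0.11] W units [-0.    0.01  0.02]
```

Emit:
servo_tool --deltas '[{"wx": 0, "wy": 0, "wz": 0, "tx": 0, "ty": 0, "tz": 0.11, "hand": 0}, {"wx": 0, "wy": 0, "wz": 0, "tx": 0, "ty": 0, "tz": 0, "hand": 0}]'

```text
t: 38.85
position: [0.4315, -0.1229, 0.0695]
ee_rot: [1.0, -0.021, 0.001, 0.0]
force: [1.1, 1.1, 4.1]
finger_gap: 0.386
grasp_force: 47.8
```

Emit:
servo_tool --deltas '[{"wx": 0, "wy": 0, "wz": 0, "tx": 0, "ty": 0, "tz": 0.02, "hand": 0}, {"wx": 0, "wy": 0, "wz": 0, "tx": 0, "ty": 0, "tz": 0, "hand": 1}, {"wx": 0, "wy": 0, "wz": 0, "tx": 0, "ty": 0, "tz": 0, "hand": 1}, {"wx": 0, "wy": 0, "wz": 0, "tx": 0, "ty": 0, "tz": 0, "hand": 1}, {"wx": 0, "wy": 0, "wz": 0, "tx": 0, "ty": 0, "tz": 0, "hand": 1}]'

```text
t: 39.35
position: [0.4297, -0.1228, 0.0683]
ee_rot: [1.0, -0.021, -0.001, 0.0]
force: [-1.2, -0.6, 0.7]
finger_gap: 0.999
grasp_force: 0.0
```

Emit:
servo_tool --deltas '[{"wx": 0, "wy": 0, "wz": 0, "tx": 0, "ty": 0, "tz": -0.5, "hand": 1}, {"wx": 0, "wy": 0, "wz": 0, "tx": 0, "ty": 0, "tz": -1, "hand": 1}, {"wx": 0, "wy": 0, "wz": 0, "tx": 0, "ty": 0, "tz": -1, "hand": 1}, {"wx": 0, "wy": 0, "wz": 0, "tx": 0, "ty": 0, "tz": -1, "hand": 1}, {"wx": 0, "wy": 0, "wz": 0, "tx": 0, "ty": 0.5, "tz": -1, "hand": 1}]'

```text
t: 39.85
position: [0.429, -0.1335, 0.1816]
ee_rot: [1.0, -0.019, -0.001, -0.001]
force: [0.9, -0.6, -0.5]
finger_gap: 0.998
grasp_force: 0.0
```

Emit:
servo_tool --deltas '[{"wx": 0, "wy": 0, "wz": -0.6, "tx": 0, "ty": 1, "tz": 0, "hand": 1}, {"wx": 0, "wy": 0, "wz": -0.6, "tx": 0, "ty": 1, "tz": 0, "hand": 1}, {"wx": 0, "wy": 0, "wz": 0, "tx": 0, "ty": 1, "tz": 0, "hand": 1}, {"wx": 0, "wy": 0, "wz": 0, "tx": 0, "ty": 1, "tz": 0, "hand": 1}, {"wx": 0, "wy": 0, "wz": 0, "tx": 0, "ty": 1, "tz": 0, "hand": 1}]'

```text
t: 40.35
position: [0.4344, -0.2608, 0.1808]
ee_rot: [0.999, 0.039, -0.001, -0.0]
force: [1.4, 1.1, -0.8]
finger_gap: 0.998
grasp_force: 0.0
```

Emit:
servo_tool --deltas '[{"wx": 0, "wy": 0, "wz": 0, "tx": 0, "ty": 1, "tz": 0, "hand": 1}, {"wx": 0, "wy": 0, "wz": 0, "tx": 0, "ty": 1, "tz": 0, "hand": 1}, {"wx": 0, "wy": 0, "wz": 0, "tx": 0, "ty": 1, "tz": 0, "hand": 1}, {"wx": 0, "wy": 0, "wz": 0, "tx": 0, "ty": 0.8, "tz": 0, "hand": 1}, {"wx": 0, "wy": 0, "wz": 0, "tx": 0, "ty": 0, "tz": 0, "hand": 1}]'

```text
t: 40.85
position: [0.4414, -0.3581, 0.1809]
ee_rot: [0.999, 0.037, -0.001, 0.002]
force: [0.1, 0.2, 0.7]
finger_gap: 1.0
grasp_force: 0.0
```

```bash
python3 go.py .4387 -.357 .069 .078
```

```text
t 40.85 pos [ 0.4414 -0.3581  0.1809] yaw 0.0746 gap 1.0 F [0.13 0.25 0.69] Tq [ 0.021  0.004 -0.041] grip 0.0
T units [-0.1  -0.07  4.48] W units [ 0.03  0.01 -0.03]
```

Emit:
servo_tool --deltas '[{"wx": 0, "wy": 0, "wz": 0, "tx": -0.1, "ty": -0.05, "tz": 0.8, "hand": 1}, {"wx": 0, "wy": 0, "wz": 0, "tx": 0, "ty": 0, "tz": 0.8, "hand": 1}, {"wx": 0, "wy": 0, "wz": 0, "tx": 0, "ty": 0, "tz": 0.8, "hand": 1}, {"wx": 0, "wy": 0, "wz": 0, "tx": 0, "ty": 0, "tz": 0.8, "hand": 1}, {"wx": 0, "wy": 0, "wz": 0, "tx": 0, "ty": 0, "tz": 0.8, "hand": 1}]'

```text
t: 41.35
position: [0.4394, -0.3521, 0.0799]
ee_rot: [0.999, 0.04, -0.001, -0.001]
force: [0.2, 0.3, -0.1]
finger_gap: 0.998
grasp_force: 0.0
```

Emit:
servo_tool --deltas '[{"wx": 0, "wy": 0, "wz": 0, "tx": 0, "ty": 0, "tz": 0.45, "hand": 1}, {"wx": 0, "wy": 0, "wz": 0, "tx": 0, "ty": 0, "tz": 0, "hand": 1}]'

```text
t: 41.55
position: [0.4386, -0.3519, 0.0683]
ee_rot: [0.999, 0.039, -0.002, -0.001]
force: [-0.6, 0.1, 0.1]
finger_gap: 1.0
grasp_force: 0.0
```

```bash
python3 go.py .4387 -.357 .069 .078
```

```text
t 41.55 pos [ 0.4386 -0.3519  0.0683] yaw 0.0789 gap 1.0 F [-0.61  0.08  0.07] Tq [-0.     0.006 -0.017] grip 0.0
T units [-0.01  0.2  -0.03] W units [-0.03  0.03  0.01]
```

Next I grip, lift, and carry it forward between the microscopes at x ≈ 0.47 for the re-test.

Emit:
servo_tool --deltas '[{"wx": -0.03, "wy": 0.03, "wz": 0, "tx": 0, "ty": 0.2, "tz": 0, "hand": 1}, {"wx": 0, "wy": 0, "wz": 0, "tx": 0, "ty": 0, "tz": 0, "hand": 0}, {"wx": 0, "wy": 0, "wz": 0, "tx": 0, "ty": 0, "tz": 0, "hand": 0}, {"wx": 0, "wy": 0, "wz": 0, "tx": 0, "ty": 0, "tz": 0, "hand": 0}, {"wx": 0, "wy": 0, "wz": 0, "tx": 0, "ty": 0, "tz": 0, "hand": 0}]'

```text
t: 42.05
position: [0.44, -0.3584, 0.0701]
ee_rot: [0.999, 0.039, 0.001, 0.001]
force: [-0.2, 0.2, 2.8]
finger_gap: 0.385
grasp_force: 42.9
```

Emit:
servo_tool --deltas '[{"wx": 0, "wy": 0, "wz": 0, "tx": 0, "ty": 0, "tz": 0, "hand": 0}, {"wx": 0, "wy": 0, "wz": 0, "tx": 0, "ty": 0, "tz": -0.5, "hand": 0}, {"wx": 0, "wy": 0, "wz": 0, "tx": 0, "ty": 0, "tz": -1, "hand": 0}, {"wx": 0, "wy": 0, "wz": 0, "tx": 0, "ty": 0, "tz": -1, "hand": 0}, {"wx": 0, "wy": 0, "wz": 0, "tx": 0, "ty": 0, "tz": -1, "hand": 0}]'

```text
t: 42.55
position: [0.4391, -0.3581, 0.1582]
ee_rot: [0.999, 0.039, 0.001, 0.001]
force: [-0.1, -0.0, -3.4]
finger_gap: 0.388
grasp_force: 42.3
```

Emit:
servo_tool --deltas '[{"wx": 0, "wy": 0, "wz": 0, "tx": 0, "ty": 0, "tz": -1, "hand": 0}, {"wx": 0, "wy": 0, "wz": 0, "tx": 0, "ty": 0, "tz": -1, "hand": 0}, {"wx": 0, "wy": 0, "wz": 0, "tx": 0, "ty": -0.8, "tz": -1, "hand": 0}, {"wx": 0, "wy": 0, "wz": 0, "tx": 0, "ty": -1, "tz": 0, "hand": 0}, {"wx": 0, "wy": 0, "wz": 0, "tx": 0, "ty": -1, "tz": 0, "hand": 0}]'

```text
t: 43.05
position: [0.4337, -0.2877, 0.233]
ee_rot: [0.999, 0.039, 0.002, 0.002]
force: [0.4, 0.4, -3.5]
finger_gap: 0.388
grasp_force: 42.2
```

Emit:
servo_tool --deltas '[{"wx": 0, "wy": 0, "wz": 0, "tx": 0.7, "ty": -1, "tz": 0, "hand": 0}, {"wx": 0, "wy": 0, "wz": 0, "tx": 1, "ty": -0.7, "tz": 0, "hand": 0}, {"wx": 0, "wy": 0, "wz": 0, "tx": 0, "ty": 0, "tz": 0, "hand": 0}]'

```text
t: 43.35
position: [0.4767, -0.2378, 0.2317]
ee_rot: [0.999, 0.043, 0.002, -0.0]
force: [0.4, -0.3, -3.4]
finger_gap: 0.389
grasp_force: 42.2
```

```bash
python3 go.py .48 -.235 .25 .078
```

```text
t 43.35 pos [ 0.4767 -0.2378  0.2317] yaw 0.0863 gap 0.389 F [ 0.41 -0.27 -3.42] Tq [-0.007 -0.03   0.008] grip 42.2
T units [ 0.15 -0.1  -0.73] W units [-0.   -0.04  0.08]
```

Emit:
servo_tool --deltas '[{"wx": 0, "wy": 1, "wz": 0, "tx": 0, "ty": 0, "tz": 0, "hand": 0}, {"wx": 0, "wy": 1, "wz": 0, "tx": 0, "ty": 0, "tz": 0, "hand": 0}, {"wx": 0, "wy": 1, "wz": 0, "tx": 0, "ty": 0, "tz": 0, "hand": 0}, {"wx": 0, "wy": 1, "wz": 0, "tx": 0, "ty": 0, "tz": 0, "hand": 0}, {"wx": 0, "wy": 1, "wz": 0, "tx": 0, "ty": 0, "tz": 0, "hand": 0}]'

```text
t: 43.85
position: [0.4729, -0.2419, 0.228]
ee_rot: [0.975, 0.039, 0.218, -0.01]
force: [0.6, -0.9, -4.3]
finger_gap: 0.388
grasp_force: 42.1
```

Emit:
servo_tool --deltas '[{"wx": 0, "wy": 0, "wz": 0, "tx": 0, "ty": 0, "tz": 0, "hand": 0}, {"wx": 0, "wy": 0, "wz": 0, "tx": 0, "ty": 0, "tz": 0, "hand": 0}, {"wx": 0, "wy": 0, "wz": 0, "tx": 0, "ty": 0, "tz": 0, "hand": 0}, {"wx": 0, "wy": 0, "wz": 0, "tx": 0, "ty": 0, "tz": 0, "hand": 0}]'

```text
t: 44.25
position: [0.4762, -0.241, 0.2278]
ee_rot: [0.975, 0.041, 0.218, -0.01]
force: [0.9, -0.0, -2.7]
finger_gap: 0.387
grasp_force: 42.1
```

Emit:
servo_tool --deltas '[{"wx": 0, "wy": -1, "wz": 0, "tx": 0, "ty": 0, "tz": 0, "hand": 0}, {"wx": 0, "wy": -1, "wz": 0, "tx": 0, "ty": 0, "tz": 0, "hand": 0}, {"wx": 0, "wy": -1, "wz": 0, "tx": 0, "ty": 0, "tz": 0, "hand": 0}, {"wx": 0, "wy": -1, "wz": 0, "tx": 0, "ty": 0, "tz": 0, "hand": 0}, {"wx": 0, "wy": -1, "wz": 0, "tx": 0, "ty": 0, "tz": 0, "hand": 0}]'

```text
t: 44.75
position: [0.4781, -0.2391, 0.2257]
ee_rot: [0.999, 0.044, -0.003, -0.003]
force: [0.6, -0.5, -4.1]
finger_gap: 0.388
grasp_force: 42.0
```

```bash
python3 meas.py 24
```

```text
t 46.1 pos [ 0.4765 -0.2405  0.2241] TqY 0.0192 +- 0.0078 lag1 corr -0.19 Tq [-0.0226  0.0192  0.0069] F [-0.02  0.04  3.17] tilt -0.0022 j6 0.059+-0.003 q6 0.771
```

Emit:
servo_tool --deltas '[{"wx": 0, "wy": -1, "wz": 0, "tx": 0, "ty": 0, "tz": 0, "hand": 0}, {"wx": 0, "wy": -1, "wz": 0, "tx": 0, "ty": 0, "tz": 0, "hand": 0}, {"wx": 0, "wy": -1, "wz": 0, "tx": 0, "ty": 0, "tz": 0, "hand": 0}, {"wx": 0, "wy": -1, "wz": 0, "tx": 0, "ty": 0, "tz": 0, "hand": 0}, {"wx": 0, "wy": -1, "wz": 0, "tx": 0, "ty": 0, "tz": 0, "hand": 0}]'

```text
t: 46.6
position: [0.4775, -0.2403, 0.2242]
ee_rot: [0.967, 0.043, -0.249, 0.006]
force: [-0.0, -0.4, -3.1]
finger_gap: 0.385
grasp_force: 42.2
```

Emit:
servo_tool --deltas '[{"wx": 0, "wy": 0, "wz": 0, "tx": 0, "ty": 0, "tz": 0, "hand": 0}, {"wx": 0, "wy": 0, "wz": 0, "tx": 0, "ty": 0, "tz": 0, "hand": 0}, {"wx": 0, "wy": 0, "wz": 0, "tx": 0, "ty": 0, "tz": 0, "hand": 0}, {"wx": 0, "wy": 0, "wz": 0, "tx": 0, "ty": 0, "tz": 0, "hand": 0}]'

```text
t: 47.0
position: [0.4757, -0.2411, 0.2251]
ee_rot: [0.968, 0.041, -0.248, 0.006]
force: [0.4, -0.5, -3.7]
finger_gap: 0.386
grasp_force: 42.3
```

Emit:
servo_tool --deltas '[{"wx": 0, "wy": 1, "wz": 0, "tx": 0, "ty": 0, "tz": 0, "hand": 0}, {"wx": 0, "wy": 1, "wz": 0, "tx": 0, "ty": 0, "tz": 0, "hand": 0}, {"wx": 0, "wy": 1, "wz": 0, "tx": 0, "ty": 0, "tz": 0, "hand": 0}, {"wx": 0, "wy": 1, "wz": 0, "tx": 0, "ty": 0, "tz": 0, "hand": 0}, {"wx": 0, "wy": 1, "wz": 0, "tx": 0, "ty": 0, "tz": 0, "hand": 0}]'

```text
t: 47.5
position: [0.4756, -0.241, 0.2254]
ee_rot: [0.999, 0.042, 0.001, -0.004]
force: [-1.0, -0.5, -3.4]
finger_gap: 0.388
grasp_force: 42.2
```

```bash
python3 meas.py 24; python3 go.py .663 -.237 .22 .078
```

```text
t 48.85 pos [ 0.4765 -0.2406  0.2242] TqY -0.0242 +- 0.0052 lag1 corr 0.08 Tq [-0.0198 -0.0242 -0.0021] F [ 0.03 -0.07  2.99] tilt -0.0021 j6 0.042+-0.003 q6 0.771
t 48.85 pos [ 0.4765 -0.2406  0.2242] yaw 0.0846 gap 0.386 F [ 0.59  0.57 -2.84] Tq [-0.058  0.043  0.043] grip 42.2
T units [7.45 0.49 0.15] W units [-0.1   0.02  0.07]
```

Right box: the torque shifted −0.043 ± 0.009 on tipping, where left and middle gave +0.012 and +0.019. So the right one holds the weight, and I carry it to the notebook.

Emit:
servo_tool --deltas '[{"wx": -0.1, "wy": 0, "wz": 0.07, "tx": 0.5, "ty": 0, "tz": 0, "hand": 0}, {"wx": 0, "wy": 0, "wz": 0, "tx": 0.9, "ty": 0, "tz": 0, "hand": 0}, {"wx": 0, "wy": 0, "wz": 0, "tx": 0.9, "ty": 0.1, "tz": 0, "hand": 0}, {"wx": 0, "wy": 0, "wz": 0, "tx": 0.9, "ty": 0.1, "tz": 0, "hand": 0}, {"wx": 0, "wy": 0, "wz": 0, "tx": 0.9, "ty": 0.1, "tz": 0, "hand": 0}]'

```text
t: 49.35
position: [0.5813, -0.2391, 0.2237]
ee_rot: [0.999, 0.039, -0.001, 0.0]
force: [-0.3, -0.1, -3.4]
finger_gap: 0.392
grasp_force: 42.2
```

Emit:
servo_tool --deltas '[{"wx": 0, "wy": 0, "wz": 0, "tx": 0.9, "ty": 0.1, "tz": 0.1, "hand": 0}, {"wx": 0, "wy": 0, "wz": 0, "tx": 0.9, "ty": 0.1, "tz": 0, "hand": 0}, {"wx": 0, "wy": 0, "wz": 0, "tx": 0.9, "ty": 0, "tz": 0, "hand": 0}, {"wx": 0, "wy": 0, "wz": 0, "tx": 0.6, "ty": 0, "tz": 0, "hand": 0}, {"wx": 0, "wy": 0, "wz": 0, "tx": 0, "ty": 0, "tz": 0, "hand": 0}]'

```text
t: 49.85
position: [0.665, -0.2364, 0.2201]
ee_rot: [0.999, 0.041, -0.0, -0.0]
force: [1.0, 0.2, -4.1]
finger_gap: 0.386
grasp_force: 42.2
```

Emit:
servo_tool --deltas '[{"wx": 0, "wy": 0, "wz": 0, "tx": 0, "ty": 0, "tz": 0, "hand": 0}, {"wx": 0, "wy": 0, "wz": 0, "tx": 0, "ty": 0, "tz": 0, "hand": 0}]'

```text
t: 50.05
position: [0.661, -0.2388, 0.2211]
ee_rot: [0.999, 0.038, -0.002, 0.0]
force: [-0.8, -0.5, -3.3]
finger_gap: 0.39
grasp_force: 42.2
```

```bash
python3 go.py .666 -.2375 .22 .078
```

```text
t 50.05 pos [ 0.661  -0.2388  0.2211] yaw 0.0767 gap 0.39 F [-0.75 -0.48 -3.34] Tq [-0.045  0.01  -0.037] grip 42.2
T units [ 0.2  -0.04  0.04] W units [ 0.    0.03 -0.01]
```

Emit:
servo_tool --deltas '[{"wx": 0, "wy": 0, "wz": 0, "tx": 0.2, "ty": 0, "tz": 0, "hand": 0}, {"wx": 0, "wy": 0, "wz": 0, "tx": 0, "ty": 0, "tz": 0, "hand": 0}, {"wx": 0, "wy": 0, "wz": 0, "tx": 0, "ty": 0, "tz": 0, "hand": 0}, {"wx": 0, "wy": 0, "wz": 0, "tx": 0, "ty": 0, "tz": 0, "hand": 0}, {"wx": 0, "wy": 0, "wz": 0, "tx": 0, "ty": 0, "tz": 0, "hand": 0}]'

```text
t: 50.55
position: [0.6667, -0.2383, 0.2213]
ee_rot: [0.999, 0.039, -0.001, 0.0]
force: [0.2, -0.2, -2.1]
finger_gap: 0.389
grasp_force: 42.2
```

```bash
python3 go.py .666 -.2375 .22 .078
python3 - <<'E'
from h import *
p=eyes.read_camera("scene"); a=cv2.resize(p["color"][120:360,200:440],(400,400))
q=eyes.read_camera("top"); b=cv2.resize(q["color"][140:330,235:425],(400,400))
cv2.imwrite("pics/fin.png",np.hstack([a,b])[:,:,::-1])
for n in("box_left_centre","box_middle_centre"):
    for d in landmark_of(n,q)[:1]+landmark_of(n,p)[:1]: print(n,d["score"],d["xy"],at(q,d["xy"],.0575)[:2],at(p,d["xy"],.0575)[:2])
E
```

```text
t 50.55 pos [ 0.6667 -0.2383  0.2213] yaw 0.0774 gap 0.389 F [ 0.18 -0.25 -2.13] Tq [-0.023 -0.028  0.013] grip 42.2
T units [-0.03 -0.03  0.05] W units [ 0.    0.02 -0.01]
box_left_centre 0.72 [290.9, 288.2] [ 0.43453856 -0.11747367] [ 0.60642242 -0.08135743]
box_left_centre 0.87 [364.6, 278.2] [ 0.45193472 -0.27763505] [ 0.43484082 -0.12414169]
box_middle_centre 0.9 [348.3, 287.6] [ 0.43252499 -0.24167927] [ 0.47261224 -0.09436092]
box_middle_centre 0.61 [363.5, 239.6] [ 0.53678982 -0.27849209] [ 0.43940144 -0.242312  ]
```

View pics/fin.png

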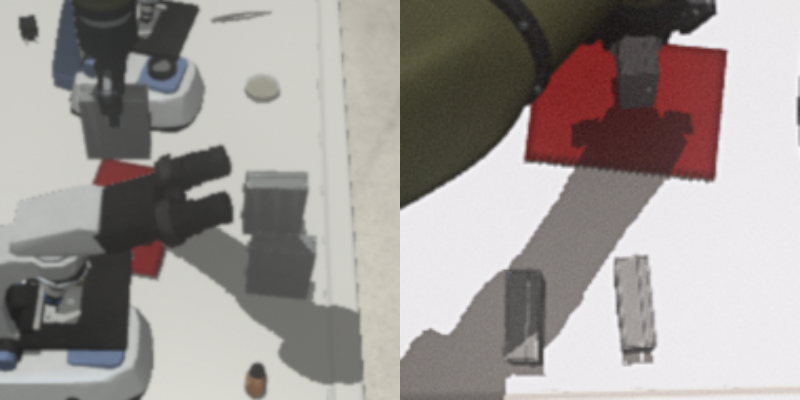

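The final picture shows the right box held upright over the notebook, at (640,75) in the right-hand crop. The left and middle boxes stand in their places at (525,315) and (635,305). I hand the job in.

```bash
python3 -c "
from plant import job_done; print(job_done())"
```

```text
the job is handed in; nothing more can be done
None
```

I handed the job in with the right box held upright over the middle of the notebook, its underside about 15 cm up; tipping it moved the wrist torque about as the weight would, while the left and middle boxes showed no such shift and stand back in their places.

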